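# Refile gel cassettes in the leaning slot rack

## Robot

A 7-joint arm with a two-finger parallel gripper is mounted at the origin on the work surface. World frame = base frame: x ahead of the robot, y to its left, z up, the work surface at z = 0. Lengths are in mm, angles in rad, forces in N, time in s.
With the tool pointing down it reaches from about 350 to 900 mm from the base axis. Payload 8.1 kg.
Tool frame: the origin (TCP) lies midway between the tips of the shut fingers; the grasp point (between the pads) lies 19 mm behind it (grip_point_offset is the distance from the TCP to the grasp point, in mm); z points along the fingers, y is the line along which they close (so a half turn about z gives the same grasp; the last joint's range is limited). The gripper opens to 85 mm and grips with 20 to 120 N. Pads are 22 mm wide; open, the fingers measure 114 mm over their backs; the gripper's body (76 mm by 85 mm) begins 54 mm behind the grasp point. The pads swing forward as they close: fully open they stand 13 mm farther back than shut.
Start: joints at [-1.431, 0.434, 0.025, 1.573, -0.012, 1.134, -0.075], TCP at [150.291, 606.676, 195.523] pointing down, gripper open.
Joint ranges: [-2.62, 2.62], [-0.44, 2.09], [-1.27, 1.32], [0.08, 2.57], [-1.32, 4.46], [0.12, 2], [-2.74, 2.74]. Speed limits (rad/s): [2.22, 2.22, 3.01, 3.01, 3.14, 3.14, 3.14].

## Interface

Orientations are given as [roll, pitch, yaw] about the fixed x, y, z axes, in that order (R = Rz(yaw) Ry(pitch) Rx(roll)).
In Python, from bench import * gives the robot as it stands.
- The arm moves only by the tool play_rows, never from a script. Its argument "rows" is a list of rows, each a list of 2 entries, a list of its own where there are three numbers: the shift along the world's x, y, z scaled (see below), then the turn about the world's z scaled (see below). A call has exactly 5 rows; each row shifts and turns the commanded pose from where the row before left it; what a row does not reach is not made up. The controller multiplies each number of a shift by 200 mm and each number of a turn by 180 degrees. A row lasts 1/8 s, in which the tool goes at most 62.5 mm and 10.7 degrees, less where a joint would pass 70% of its speed; a pose out of reach is approached as far as the arm can. A call with a number of a shift or a turn outside -1 to 1 is refused whole. A call with a gripper value outside its range is refused whole. "grip" is the closure, from -1 (fully open) to 1 (shut), so that 0 is half open, set as the call begins (left out, the last holds). The fingers move at their own pace and stop on an object; "newtons" is the grip in N (left out, the last holds). Time passes only in rows, so rows that do not move let the fingers close, or fill a call up. It gives the time, the measured TCP pose, the force, the opening and the grip force at its end, in the units of the state.
- observe(): the state, without advancing time (a new reading comes with each control period).
- grab_frame(name): name is "scene" or "side" or "wrist"; returns the picture (384x512x3 uint8, red, green, blue); there is no depth.
- camera_info(name): a dict with "camera_matrix" (3x3 intrinsics, pixels), "R" (3x3) and "t" (3): a world point X has camera coordinates R X + t; the wrist camera has in their place "T_tool_cam" (4x4, takes a point from camera to tool coordinates, whose origin is the TCP and whose axes are the flange's). Camera axes: x right, y down, z forward; pixel columns grow to the right and rows downward; lengths in mm; the calibration is good to about 2 mm. A picture is of the moment at which its call begins: read the wrist's pose just before it. camera_info takes no time and is no camera call.
- hand_in(): hands the job in; it is judged then, once.
Trained networks look in the newest picture that a camera, given by its name, has taken for a name from the list of things; names that differ only in an ending like _2 or _b are one class to them, and where a whole thing is asked for, a point or a joint stands for the part that bears it (a point fixed in the world has none). Each returns a list of dicts, best first, with "conf" (0 to 1); they miss things now and then, are a little off and sometimes report something else, mostly with a low value. They report only what shows in the picture. A call takes as long as a camera call. They do not tell look-alikes from the thing itself.
- boxes_of(camera, target): "xy" ([column, row] in pixels, amid what is visible of it).
The state is a dict: "time": time; "joints": joint angles; "dq": joint speeds; "joint_torque": joint torques, N m; "tool_pos": TCP position; "tool_rot": TCP orientation; "wrist_force": force on the tool from outside, world axes, zero at the start; "ft_torque": the same for the moment, N m; "gripper_width": finger opening in mm; "grasp_force": force on a finger pad.
Only numpy, scipy, OpenCV 4.12 (cv2) and the standard library are available. Lean on these libraries where they do the work, as an engineer would, in place of code of your own. Each camera call takes 0.05 s, during which the arm holds its last target. There are 200 camera calls.

## Task

The thin gel cassette has been misfiled in the medium slot of the leaning rack: first draw it out and slide it into the slot that matches its own thickness. Then take the medium and the thick cassette from their bench cradles and slide each into the slot of its own width. Slide every cassette fully home and only then let go, do not drop any, and leave the other things on the bench where they are.

Things in the scene. Friction and masses are not known exactly. Their poses are not given: they have to be found in the camera images.
- thin_mid (a point): Centre of the thin gel cassette, about 50 g: rigid flat white frame with glass window, 8 mm thick (its y), 60 mm wide (x), 100 mm long (z, towards its top end). Top 34 mm is plain frame, to be pinched across the thickness. Either face may face either way. Starts misfiled in the medium slot, with 6 mm of play across it, so it may lean a little.
- slot_thin_home (a point): Where the thin cassette's centre is when fully home. Grey block, pocket 10 mm wide (y), 63 mm long (x). z points out along the slot, 30 deg from vertical, up and towards the robot and its right; floor at z -50 mm, mouth at -5, flared from -12; top of a home cassette +50. 3 blocks 62 mm apart along y on an aluminium base, order varies.
- medium_mid (a point): Centre of the medium gel cassette, about 70 g: rigid flat white frame with glass window, 12 mm thick (its y), 60 mm wide (x), 100 mm long (z, towards its top end). Top 34 mm is plain frame, to be pinched across the thickness. Either face may face either way. Starts upright in a grey bench cradle: floor 8 mm above the bench, walls to 32 mm, pocket 16 x 63 mm.
- slot_medium_home (a point): Where the medium cassette's centre is when fully home. Grey block, pocket 14 mm wide (y), 63 mm long (x). z points out along the slot, 30 deg from vertical, up and towards the robot and its right; floor at z -50 mm, mouth at -5, flared from -12; top of a home cassette +50. 3 blocks 62 mm apart along y on an aluminium base, order varies.
- thick_mid (a point): Centre of the thick gel cassette, about 95 g: rigid flat white frame with glass window, 16 mm thick (its y), 60 mm wide (x), 100 mm long (z, towards its top end). Top 34 mm is plain frame, to be pinched across the thickness. Either face may face either way. Starts upright in a grey bench cradle: floor 8 mm above the bench, walls to 32 mm, pocket 20 x 63 mm.
- slot_thick_home (a point): Where the thick cassette's centre is when fully home. Grey block, pocket 18 mm wide (y), 63 mm long (x). z points out along the slot, 30 deg from vertical, up and towards the robot and its right; floor at z -50 mm, mouth at -5, flared from -12; top of a home cassette +50. 3 blocks 62 mm apart along y on an aluminium base, order varies.
- reagent: White bottle with a blue cap, 48 mm across, 85 mm tall, standing; origin at the centre of its underside. To be left alone.
- timer: Flat black bench timer, 55 x 55 x 22 mm tall; origin at the centre of its underside. To be left alone.
Things that resemble listed ones, but are neither listed nor needed, are in the scene too. What is shaped like the part that bears thick_mid but green is not meant. What is shaped like the part that bears thin_mid but green is not meant.

How it is judged:
By the outcome, as a careful person would: the job done as asked, in the order asked, and still so for the second after the job is handed in, with the robot touching nothing.
It also fails if it takes over 72 s, if anything falls off the work surface, if the arm or the gripper's body presses on something with over 40 N, if the wrist force passes 120 N, or if a joint passes its speed limit or range.

## Working session

There is one attempt and no reset: what is moved stays moved. The work goes in short steps, Python scripts to look and compute and a tool call to move; the robot and the scene stay as the last step left them, time stands still between calls to the robot, and variables do not carry over. Pictures are saved under pics/ and viewed, at most 10 in all, crops included, and the job is handed in when it is done.

Besides the shell and the picture viewer there is one more tool, called as a command line: name --argument value ..., lists and objects as JSON in quotes. play_rows: Moves the arm, as the interface text tells. Its arguments: {"type":"object","properties":{"rows":{"type":"array","items":{"type":"array"}},"grip":{"type":"number"},"newtons":{"type":"number"}},"required":["rows"]}

```bash
mkdir -p pics; ls
cat > h.py <<'E'
from bench import *
import numpy as np, cv2
def save(n,f,im=None):
    im=grab_frame(n) if im is None else im
    cv2.imwrite('pics/'+f,cv2.cvtColor(im,cv2.COLOR_RGB2BGR)); return im
E
python3 - <<'E'
from h import *
s=observe(); print(s)
ims=[save(n,n+'0.png') for n in ('scene','side','wrist')]
cv2.imwrite('pics/all0.png',cv2.cvtColor(np.hstack([cv2.resize(i,None,fx=.78,fy=.78) for i in ims[:2]]),cv2.COLOR_RGB2BGR))
for n in ('scene','side'):
    print(n,camera_info(n))
    for t in ('thin_mid','medium_mid','thick_mid','slot_thin_home','slot_medium_home','slot_thick_home','reagent','timer'):
        print(t,[(np.round(b['xy']).tolist(),round(b['conf'],2)) for b in boxes_of(n,t)])
print(camera_info('wrist'))
E
```

```text
pics
{'time': 0.0, 'joints': array([-1.4305979 ,  0.43519967,  0.02496   ,  1.5741017 , -0.01161636,
        1.13397378, -0.07514073]), 'dq': array([ 0.00090893,  0.00080197, -0.00018995, -0.00040026,  0.00115028,
       -0.00039479, -0.00136015]), 'joint_torque': array([ 1.81745603e-03, -6.70451045e+01,  1.02573730e+00, -3.16215098e+01,
        1.55853841e-02,  1.22262840e-02, -6.90236220e-06]), 'tool_pos': array([150.1754861 , 606.11882168, 194.73854092]), 'tool_rot': array([-3.14005983e+00,  1.19456811e-04,  2.89868857e+00]), 'wrist_force': array([0.39538504, 0.64895534, 0.22874929]), 'ft_torque': array([-0.05634614, -0.02879058, -0.01308763]), 'grasp_force': 0.0, 'gripper_width': 85.73820931411393}
scene {'camera_matrix': array([[424.74018319,   0.        , 253.51124273],
       [  0.        , 424.74018319, 187.10205946],
       [  0.        ,   0.        ,   1.        ]]), 'R': array([[ 0.53682064,  0.84369375, -0.00211094],
       [ 0.54686628, -0.34986003, -0.76061503],
       [-0.64246468,  0.40715945, -0.64919975]]), 't': array([-334.71634868, -239.95238226, 1702.19520239])}
[... 919 characters left out ...]

slot_medium_home [([233.0, 255.0], 0.74)]
slot_thick_home [([224.0, 234.0], 0.94)]
reagent [([245.0, 232.0], 0.74), ([206.0, 180.0], 0.71)]
timer [([231.0, 151.0], 0.56)]
{'camera_matrix': array([[287.66500986,   0.        , 250.67330468],
       [  0.        , 287.66500986, 190.81373667],
       [  0.        ,   0.        ,   1.        ]]), 'T_tool_cam': array([[-9.14631059e-04, -9.59184117e-01, -2.82780820e-01,
         7.24923697e+01],
       [ 9.99999333e-01, -1.07675706e-03,  4.17913155e-04,
         9.75685236e-02],
       [-7.05341906e-04, -2.82780249e-01,  9.59184463e-01,
        -1.78728843e+02],
       [ 0.00000000e+00,  0.00000000e+00,  0.00000000e+00,
         1.00000000e+00]])}
```

View pics/scene0.png

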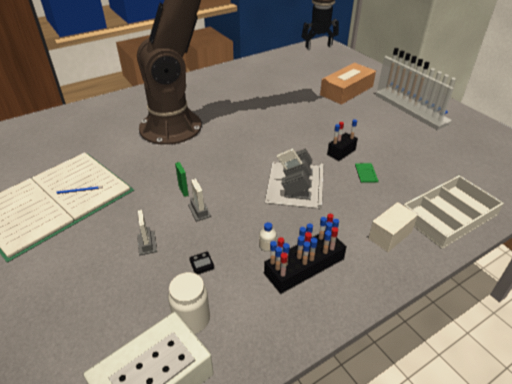

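View pics/side0.png

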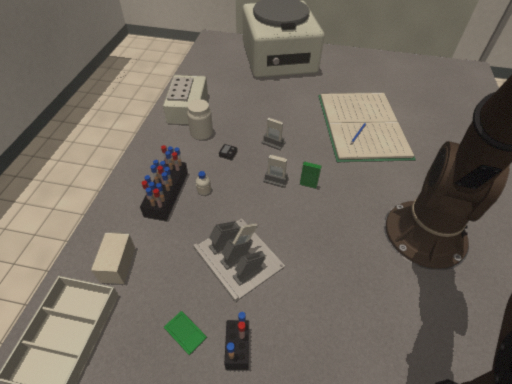

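```bash
cat >> h.py <<'E'
def P(n):
    c=camera_info(n); return c['camera_matrix']@np.c_[c['R'],c['t']]
def tri(a,b):
    X=cv2.triangulatePoints(P('scene'),P('side'),np.array(a,float),np.array(b,float)).ravel(); return X[:3]/X[3]
def proj(n,X):
    p=P(n)@np.r_[X,1]; return p[:2]/p[2]
E
python3 - <<'E'
from h import *
for n,a,b in [('thin',(290,159),(243,232)),('med',(142,226),(272,125)),('thick',(198,196),(276,166)),('green',(183,180),(311,173)),('sthin',(301,154),(247,266)),('smed',(301,169),(233,255)),('sthick',(298,188),(224,234)),('reag',(268,234),(206,180)),('timer',(203,262),(231,151)),('flatgreen',(366,172),(187,328))]:
    X=tri(a,b); print(n,X.round(),(proj('scene',X)-a).round(1))
a=cv2.imread('pics/scene0.png')[135:220,255:340]; b=cv2.imread('pics/side0.png')[205:305,185:295]
cv2.imwrite('pics/c1.png',np.hstack([cv2.resize(a,(400,400),interpolation=2),cv2.resize(b,(400,400),interpolation=2)]))
E
```

```text
thin [545. 188. 108.] [-0.1 -0.1]
med [ 547. -315.   83.] [-0.1 -0.1]
thick [ 501. -123.   67.] [-0.4 -0.3]
green [ 385. -123.   53.] [-1.4 -1. ]
sthin [511. 266.  74.] [1.1 0.4]
smed [559. 231.  56.] [1.1 0.4]
sthick [612. 170.  45.] [-1.3 -0.5]
reag [726. -23.  46.] [-1.9 -0.8]
timer [ 688. -212.   11.] [-2.1 -1.1]
flatgreen [640. 445.  10.] [-1.2 -0.3]
```

View pics/c1.png

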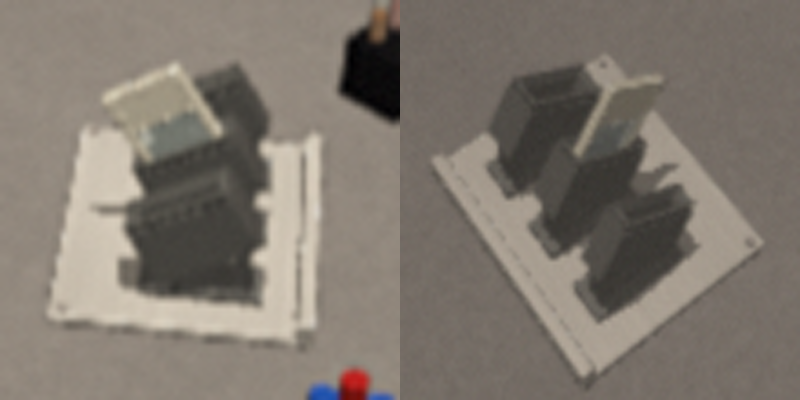

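play_rows --rows '[[[0.117, -0.147, 0.012], -0.0444], [[0.117, -0.147, 0.012], -0.0444], [[0.117, -0.147, 0.012], -0.0444], [[0.117, -0.147, 0.012], -0.0444], [[0.117, -0.147, 0.012], -0.0444]]'

```text
time: 1.58
tool_pos: [268.0, 458.7, 207.8]
tool_rot: [3.141, -0.0, 2.197]
wrist_force: [0.0, 0.1, -0.2]
gripper_width: 85.5
grasp_force: 0.0
```

play_rows --rows '[[[0.117, -0.147, 0.012], -0.0444], [[0.117, -0.147, 0.012], -0.0444], [[0.117, -0.147, 0.012], -0.0444], [[0.117, -0.147, 0.012], -0.0444], [[0.117, -0.147, 0.012], -0.0444]]'

```text
time: 2.2
tool_pos: [385.0, 311.7, 219.8]
tool_rot: [3.141, -0.001, 1.499]
wrist_force: [0.9, 0.4, -0.2]
gripper_width: 85.3
grasp_force: 0.0
```

play_rows --rows '[[[0.117, -0.147, 0.012], -0.0444], [[0.117, -0.147, 0.012], -0.0444], [[0.117, -0.147, 0.012], -0.0444], [[0.117, -0.147, 0.012], -0.0444], [[0.117, -0.147, 0.012], -0.0444]]'

```text
time: 2.82
tool_pos: [502.0, 164.8, 231.8]
tool_rot: [3.142, -0.001, 0.802]
wrist_force: [0.3, 0.5, 0.1]
gripper_width: 85.6
grasp_force: 0.0
```

```bash
cat >> h.py <<'E'
from scipy.spatial.transform import Rotation as Ro
def wcam():
    s=observe(); c=camera_info('wrist'); T=np.eye(4); T[:3,:3]=Ro.from_euler('xyz',s['tool_rot']).as_matrix(); T[:3,3]=s['tool_pos']
    return c['camera_matrix'],T@c['T_tool_cam']
E
python3 - <<'E'
from h import *
s=observe(); print(s['time'],s['tool_pos'],s['tool_rot'],s['joints'])
K,T=wcam(); im=save('wrist','w1.png'); np.savez('w1.npz',K=K,T=T)
cv2.imwrite('pics/w1b.png',cv2.resize(cv2.imread('pics/w1.png'),(800,600),interpolation=2))
for t in ('thin_mid','slot_thin_home','slot_medium_home','slot_thick_home'):
    print(t,[(np.round(b['xy']).tolist(),round(b['conf'],2)) for b in boxes_of('wrist',t)])
E
```

```text
2.825 [501.98356381 164.78615793 231.82510096] [ 3.14158732e+00 -5.78214325e-04  8.02074993e-01] [-0.92602436  0.26810458  0.64938004  1.79321238 -0.17764637  1.13852367
 -0.98780596]
thin_mid []
slot_thin_home [([209.0, 103.0], 0.77)]
slot_medium_home [([251.0, 94.0], 0.69), ([205.0, 103.0], 0.57)]
slot_thick_home [([310.0, 100.0], 0.77)]
```

View pics/w1b.png

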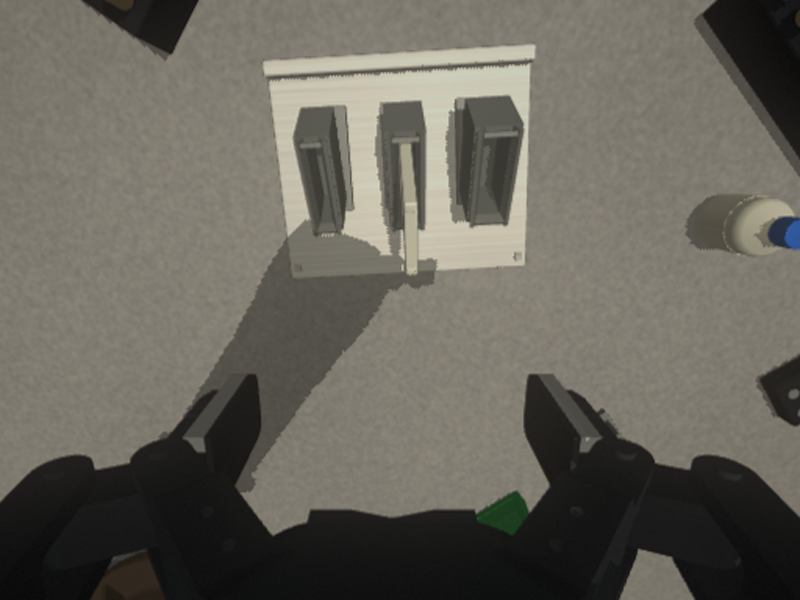

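Run:
```python
import cv2
a=cv2.imread('pics/w1.png')[25:180,165:345]
a=cv2.resize(a,None,fx=4.4,fy=3.8 if 0 else 4.4,interpolation=cv2.INTER_CUBIC)[:600]
a=cv2.convertScaleAbs(a,alpha=1.3,beta=10)
cv2.imwrite('pics/c2.png',a); print(a.shape)
```

```text
(600, 792, 3)
```

View pics/c2.png

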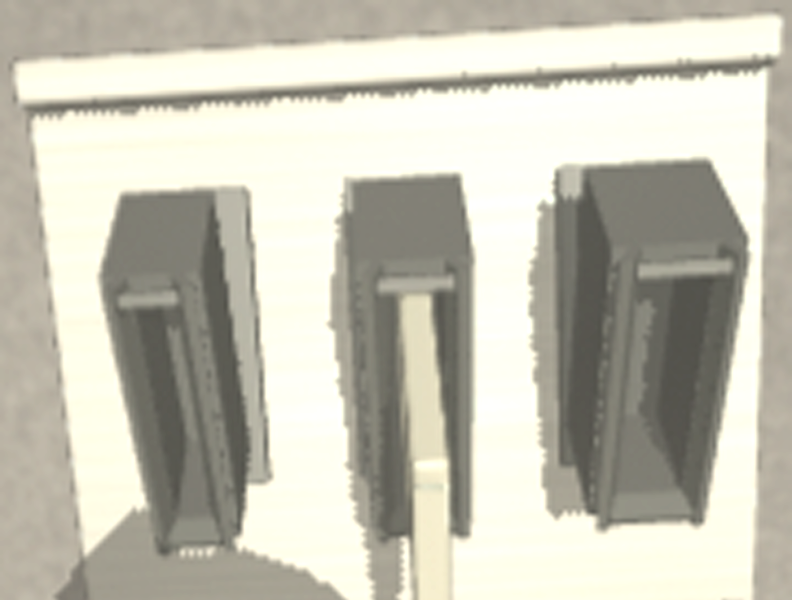

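```bash
cat > fit.py <<'E'
from h import *
from scipy.optimize import least_squares
d=np.load('w1.npz'); K,T=d['K'],d['T']; Ti=np.linalg.inv(T)
pts=np.array([[(102,278),(206,269),(160,553),(240,546)],[(362,262),(471,255),(380,540),(468,536)],[(607,258),(745,248),(598,528),(705,524)]],float)/4.4+[165,25]
pts-=0.0
def frame(yaw):
    y=np.array([np.sin(yaw),-np.cos(yaw),0]); x0=np.array([np.cos(yaw),np.sin(yaw),0]) # x0=-d
    c,s=np.cos(np.pi/6),.5
    return x0*c+np.array([0,0,s]), y, -x0*s+np.array([0,0,c])
def model(p):
    cx,cy,cz,yaw,wx,wy=p; X,Y,Z=frame(yaw); out=[]
    for k,w in zip((-1,0,1),(5,7,9)):
        C=np.array([cx,cy,cz])+62*k*Y
        out.append([C-5*Z+a*(31.5+wx)*X+b*(w+wy)*Y for a in(1,-1) for b in(-1,1)])
    return np.array(out)
def pr(X):
    q=(Ti[:3,:3]@X.reshape(-1,3).T).T+Ti[:3,3]; q=q@K.T; return (q[:,:2]/q[:,2:]).reshape(3,4,2)
if __name__=='__main__':
    r=least_squares(lambda p:np.r_[(pr(model(p))-pts).ravel(),(p[4]-p[5])*.3],[550,210,80,.8,6,6],loss='soft_l1')
    p=r.x; print(p.round(3),np.abs(r.fun).max(),np.sqrt(np.mean(r.fun**2)))
    J=r.jac; print('sd',np.sqrt(np.diag(np.linalg.inv(J.T@J)))*.7)
    X,Y,Z=frame(p[3])
    for k,n in zip((-1,0,1),('thin','med','thick')):
        C=p[:3]+62*k*Y; print(n,C.round(1),'scene',proj('scene',C-5*Z).round(),'side',proj('side',C-5*Z).round(), 'grip',(C+33*Z).round(1))
    np.save('rack.npy',p)
E
python3 fit.py
```

```text
[548.187 197.646  80.344   0.85    8.824   6.235] 2.3148456302573095 0.9254754982136844
sd [0.31270772 0.29498243 2.53218813 0.00445949 0.43349206 0.37483684]
thin [501.6 238.6  80.3] scene [295. 155.] side [253. 257.] grip [490.7 226.2 108.9]
med [548.2 197.6  80.3] scene [293. 167.] side [240. 241.] grip [537.3 185.3 108.9]
thick [594.8 156.7  80.3] scene [291. 178.] side [228. 227.] grip [583.9 144.3 108.9]
```

play_rows --rows '[[[0.088, 0.051, -0.1], 0.008], [[0.0885, 0.0515, -0.1], 0.0073], [[0, 0, -0.1], 0], [[0, 0, -0.1], 0], [[0, 0, 0], 0]]' --grip 0.05 --newtons 30

```text
time: 3.7
tool_pos: [534.8, 187.2, 150.2]
tool_rot: [-3.14, 0.003, 0.857]
wrist_force: [0.3, -0.6, -0.0]
gripper_width: 40.5
grasp_force: 0.0
```

Run:
```python
from h import *
s=observe(); print(s['time'],s['tool_pos'],s['tool_rot'],s['gripper_width'])
K,T=wcam(); im=save('wrist','w2.png'); np.savez('w2.npz',K=K,T=T)
cv2.imwrite('pics/w2b.png',cv2.resize(cv2.imread('pics/w2.png')[:, :],(800,600),interpolation=2))
```

```text
3.7 [534.76643164 187.215627   150.18706194] [-3.13978349e+00  2.69686604e-03  8.57242198e-01] 40.461426746391076
```

View pics/w2b.png

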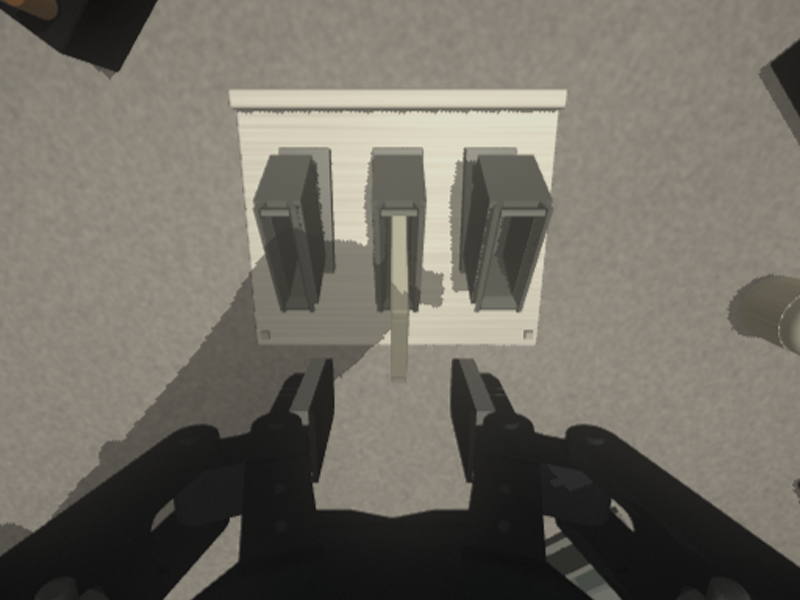

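play_rows --rows '[[[0, 0, 0], 0], [[0, 0, -0.1], 0], [[0, 0, -0.1], 0], [[0, 0, -0.1], 0], [[0, 0, 0], 0]]'

```text
time: 4.38
tool_pos: [536.0, 186.3, 91.3]
tool_rot: [-3.141, 0.001, 0.855]
wrist_force: [0.1, -0.2, 0.4]
gripper_width: 40.9
grasp_force: 0.0
```

play_rows --rows '[[[0, 0, 0], 0], [[0, 0, 0], 0], [[0, 0, 0], 0], [[0, 0, 0], 0], [[0, 0, 0], 0]]' --grip 1 --newtons 40

```text
time: 5.0
tool_pos: [537.5, 186.4, 92.7]
tool_rot: [3.141, -0.002, 0.854]
wrist_force: [-0.5, -0.5, 7.5]
gripper_width: 6.6
grasp_force: 42.9
```

Run:
```python
from h import *
s=observe(); print(s['time'],s['tool_pos'],s['tool_rot'],s['gripper_width'],s['grasp_force'],s['wrist_force'])
K,T=wcam(); im=save('wrist','w3.png'); np.savez('w3.npz',K=K,T=T)
a=cv2.imread('pics/w3.png'); 
a=cv2.convertScaleAbs(cv2.resize(a[30:250,120:390],None,fx=2.7,fy=2.7,interpolation=2),alpha=1.3,beta=10); cv2.imwrite('pics/c3.png',a)
```

```text
5.0 [537.50914293 186.4483666   92.6532893 ] [ 3.14081717e+00 -2.01035433e-03  8.54444867e-01] 6.560211157373671 42.929617166519165 [-0.48761874 -0.45699546  7.5427374 ]
```

View pics/c3.png

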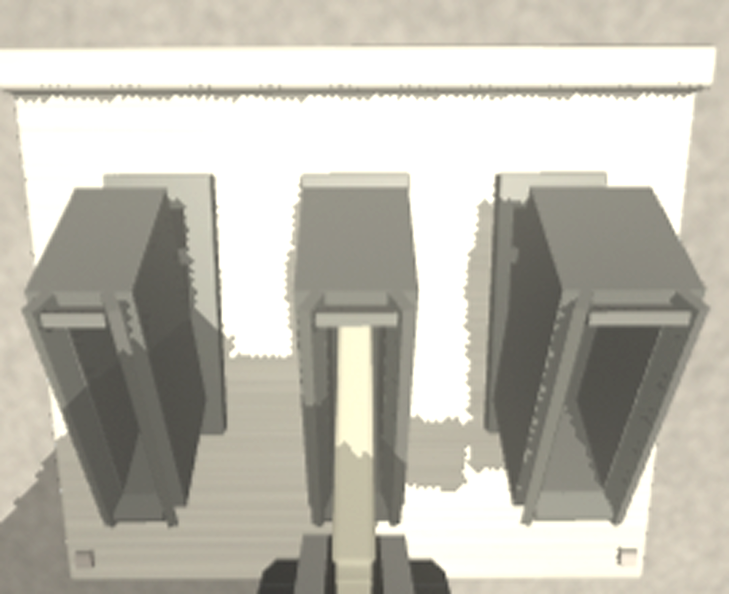

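play_rows --rows '[[[-0.0181, -0.0207, 0.0476], 0], [[-0.0181, -0.0207, 0.0476], 0], [[-0.0181, -0.0207, 0.0476], 0], [[-0.0181, -0.0207, 0.0476], 0], [[-0.0181, -0.0207, 0.0476], 0]]'

```text
time: 5.68
tool_pos: [518.1, 165.0, 139.8]
tool_rot: [-3.142, 0.0, 0.854]
wrist_force: [-0.1, 0.1, -0.3]
gripper_width: 6.8
grasp_force: 42.0
```

play_rows --rows '[[[-0.0778, 0.068, 0], 0], [[-0.0778, 0.068, 0], 0.0006], [[-0.0779, 0.068, 0], 0], [[0, 0, 0], 0], [[0, 0, 0], 0]]'

```text
time: 6.3
tool_pos: [472.3, 205.7, 139.4]
tool_rot: [3.141, -0.0, 0.856]
wrist_force: [1.0, -1.1, -0.3]
gripper_width: 6.9
grasp_force: 42.0
```

Run:
```python
from h import *
K,T=wcam();im=save('wrist','w4.png'); np.savez('w4.npz',K=K,T=T)
s=observe(); print(s['time'],s['tool_pos'],s['tool_rot'],s['gripper_width'],s['grasp_force'],s['wrist_force'])
a=cv2.imread('pics/w4.png'); 
a=cv2.convertScaleAbs(cv2.resize(a[50:270,140:410],None,fx=2.7,fy=2.7,interpolation=2),alpha=1.3,beta=10); cv2.imwrite('pics/c4.png',a)
```

```text
6.35 [472.48033306 205.52005111 139.39939854] [ 3.14096317e+00 -2.99125674e-04  8.55439069e-01] 6.700818587209206 42.02571451663971 [-0.26120491  0.74638012 -0.20777839]
```

View pics/c4.png

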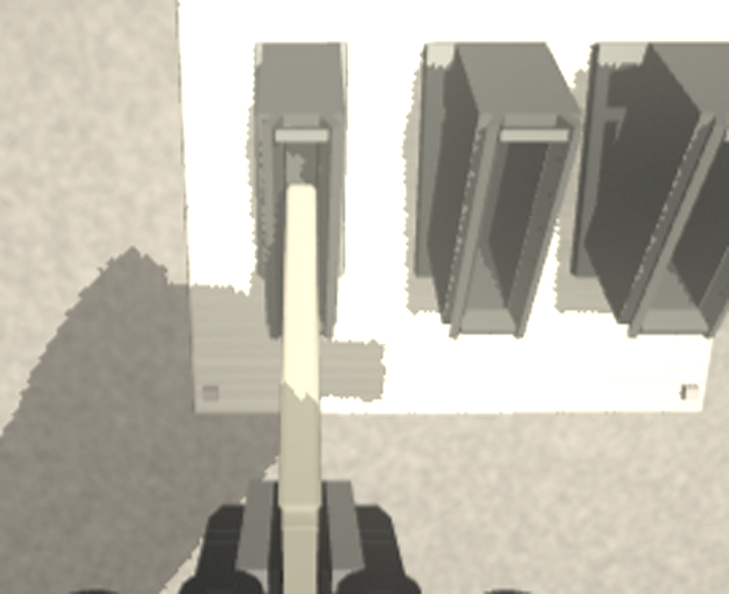

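play_rows --rows '[[[0.0164, 0.0188, -0.0433], 0], [[0.0164, 0.0188, -0.0433], 0], [[0.0164, 0.0188, -0.0433], 0], [[0.0164, 0.0188, -0.0433], 0], [[0.0164, 0.0188, -0.0433], 0]]'

```text
time: 6.98
tool_pos: [488.9, 225.6, 95.3]
tool_rot: [3.141, -0.001, 0.857]
wrist_force: [1.6, 0.5, 2.3]
gripper_width: 6.5
grasp_force: 42.4
```

play_rows --rows '[[[0.0041, 0.0047, -0.0108], 0], [[0.0041, 0.0047, -0.0108], 0], [[0.0, 0.0, 0], 0], [[0, 0, 0], 0], [[0, 0, 0], 0]]'

```text
time: 7.6
tool_pos: [490.5, 226.9, 92.6]
tool_rot: [3.141, -0.002, 0.856]
wrist_force: [-0.4, -0.6, 10.9]
gripper_width: 6.8
grasp_force: 43.4
```

play_rows --rows '[[[0, 0, 0], 0], [[0, 0, 0], 0], [[0, 0, 0], 0], [[0, 0, 0.02], 0], [[0, 0, 0.05], 0]]' --grip 0.3

```text
time: 8.22
tool_pos: [489.5, 226.7, 105.7]
tool_rot: [-3.141, 0.001, 0.856]
wrist_force: [0.7, 0.3, 0.1]
gripper_width: 29.6
grasp_force: 0.0
```

play_rows --rows '[[[0, 0, 0.16], 0], [[0, 0, 0.2], 0], [[0, 0, 0.25], 0], [[0, -0.2, 0], -0.0272], [[0, -0.27, 0], -0.0272]]'

```text
time: 8.85
tool_pos: [489.8, 132.2, 228.0]
tool_rot: [3.141, -0.001, 0.684]
wrist_force: [0.9, -0.8, 0.3]
gripper_width: 29.9
grasp_force: 0.0
```

play_rows --rows '[[[0, -0.27, 0], -0.0272], [[0, -0.27, 0], -0.0272], [[0, -0.27, 0], -0.0272], [[0, -0.27, 0], -0.0272], [[0, -0.27, 0], -0.0272]]' --grip 0

```text
time: 9.48
tool_pos: [488.6, -139.4, 227.5]
tool_rot: [-3.141, 0.0, 0.254]
wrist_force: [-0.5, 0.4, 0.1]
gripper_width: 42.8
grasp_force: 0.0
```

play_rows --rows '[[[0, -0.27, 0], -0.0272], [[0, -0.27, 0], -0.0272], [[0, -0.27, 0], -0.0272], [[0, -0.07, 0], 0], [[0, 0, 0], 0]]'

```text
time: 10.1
tool_pos: [488.6, -314.0, 227.3]
tool_rot: [-3.142, 0.001, -0.001]
wrist_force: [0.1, 0.4, -0.2]
gripper_width: 42.4
grasp_force: 0.0
```

Run:
```python
from h import *
K,T=wcam();im=save('wrist','w5.png'); np.savez('w5.npz',K=K,T=T)
s=observe(); print(s['time'],s['tool_pos'],s['tool_rot'],s['joints'],s['wrist_force'])
print(boxes_of('wrist','medium_mid'))
sc=save('scene','s5.png')[130:220,250:340]; b=save('side','d5.png')[205:305,185:285]
a=cv2.imread('pics/w5.png'); a=cv2.resize(a,None,fx=800/512,fy=800/512,interpolation=2)
m=cv2.cvtColor(np.hstack([cv2.resize(sc,(220,220)),cv2.resize(b,(220,220))]),cv2.COLOR_RGB2BGR)
a[380:,:440]=m; cv2.imwrite('pics/w5b.png',a)
```

```text
10.15 [ 489.32302961 -312.4628856   227.1862718 ] [-3.14067866e+00  6.61907606e-04  1.47837050e-03] [-0.16765693  0.44392214  0.94339656  1.6889647  -0.38146144  1.20704538
 -0.70056796] [-0.83545781  1.29773852 -0.17659768]
[{'xy': [249.1, 123.5], 'conf': 0.58}]
```

View pics/w5b.png

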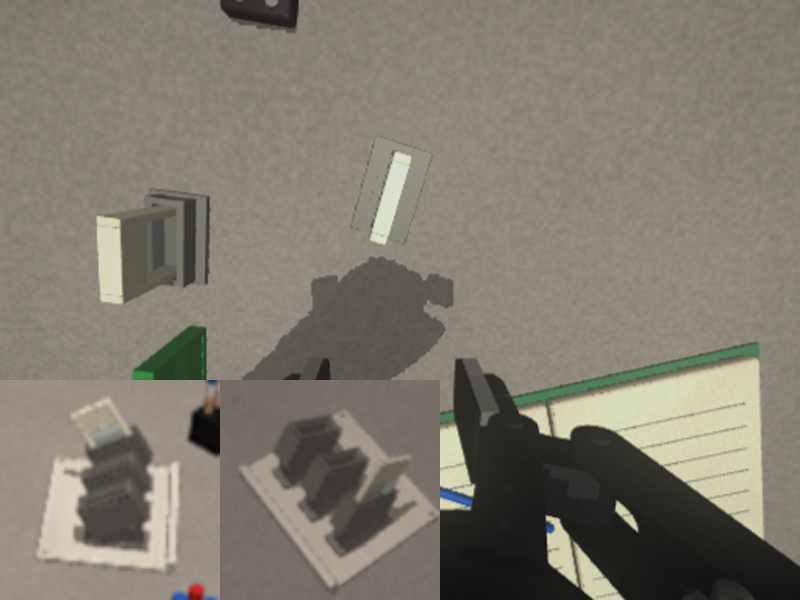

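```bash
cat >> h.py <<'E'
def onplane(f,px,z):
    d=np.load(f); K,T=d['K'],d['T']; v=T[:3,:3]@np.linalg.solve(K,np.r_[px,1]); o=T[:3,3]; return (o+v*(z-o[2])/v[2])[:2]
E
python3 - <<'E'
from h import *
for n,q in (('med',[(402.5,153),(379,243),(392,152),(411,155)]),('thick',[(109,217.5),(112,302),(97,217),(121,219)])):
    a,b,c,d=[onplane('w5.npz',np.array(p)*.64,108) for p in q]
    print(n,(a+b)/2,'len',np.linalg.norm(a-b),'wid',np.linalg.norm(c-d),'yaw',np.degrees(np.arctan2(*(a-b)[::-1])))
E
```

```text
med [ 538.95680864 -312.77704641] len 59.16313314616091 wid 12.136953250003613 yaw -15.07133330620888
thick [ 498.51086909 -123.69533839] len 58.6396823440505 wid 15.59838211485069 yaw -8.25054910005592
```

play_rows --rows '[[[0.125, 0, -0.1], -0.042], [[0.124, 0, -0.15], -0.042], [[0, 0, -0.15], 0], [[0, 0, 0], 0], [[0, 0, 0], 0]]'

```text
time: 10.92
tool_pos: [540.0, -312.9, 148.8]
tool_rot: [3.141, -0.001, -0.261]
wrist_force: [1.0, -1.3, 0.2]
gripper_width: 42.4
grasp_force: 0.0
```

Run:
```python
from h import *
K,T=wcam();im=save('wrist','w6.png'); np.savez('w6.npz',K=K,T=T)
s=observe(); print(s['time'],s['tool_pos'],s['tool_rot'],s['joints'])
# silhouette of bright top in the picture
g=cv2.cvtColor(im,cv2.COLOR_RGB2HSV); m=((g[...,2]>165)&(g[...,1]<70)).astype(np.uint8); m[300:]=0; m[:,:180]=0; m[:,330:]=0
n,l,st,c=cv2.connectedComponentsWithStats(m)
for i in range(1,n):
    if st[i,4]>150:
        r=cv2.minAreaRect(np.argwhere(l==i)[:,::-1].astype(np.float32)); bp=[onplane('w6.npz',p,108) for p in cv2.boxPoints(r)]
        print(st[i],r,np.round(bp,1).tolist(),np.mean(bp,0))
```

```text
10.975 [ 540.14526652 -313.26369014  149.17860733] [ 3.14135060e+00 -2.06019667e-03 -2.61645107e-01] [-0.1459683   0.6127888   0.93409109  1.6848557  -0.53990837  1.1214058
 -0.88891763]
[244 163  15  25 322] ((251.0, 175.0), (24.0, 14.0), 90.0) [[569.5, -315.1], [566.7, -325.6], [548.1, -320.7], [550.9, -310.0]] [ 558.8198047  -317.86868214]
```

play_rows --rows '[[[-0.004, 0, -0.125], 0], [[0, 0, -0.13], 0], [[0, 0, -0.13], 0], [[0, 0, 0], 0], [[0, 0, 0], 0]]'

```text
time: 11.6
tool_pos: [539.5, -313.8, 72.3]
tool_rot: [3.141, -0.002, -0.262]
wrist_force: [-0.1, -0.6, 0.3]
gripper_width: 42.5
grasp_force: 0.0
```

play_rows --rows '[[[0, 0, 0], 0], [[0, 0, 0], 0], [[0, 0, 0], 0], [[0, 0, 0], 0], [[0, 0, 0], 0]]' --grip 1 --newtons 20

```text
time: 12.22
tool_pos: [539.4, -313.6, 71.5]
tool_rot: [3.141, -0.002, -0.262]
wrist_force: [-0.4, -0.0, 6.1]
gripper_width: 10.3
grasp_force: 19.7
```

play_rows --rows '[[[0, 0, 0.03], 0], [[0, 0, 0.03], 0], [[0, 0, 0], 0], [[0, 0, 0], 0], [[0, 0, 0], 0]]'

```text
time: 12.85
tool_pos: [538.7, -312.9, 82.3]
tool_rot: [-3.142, 0.0, -0.262]
wrist_force: [1.0, -0.4, 0.7]
gripper_width: 10.2
grasp_force: 19.4
```

play_rows --rows '[[[-0.0367, 0.0098, 0], 0], [[-0.0367, 0.0098, 0], 0], [[-0.0367, 0.0098, 0], 0], [[-0.0367, 0.0098, 0], 0], [[-0.0367, 0.0098, 0], 0]]'

```text
time: 13.48
tool_pos: [501.5, -303.0, 82.5]
tool_rot: [-3.141, 0.0, -0.262]
wrist_force: [-0.4, -0.3, 1.1]
gripper_width: 0.1
grasp_force: 0.0
```

Run:
```python
from h import *
s=observe(); print(s['time'],s['tool_pos'],s['wrist_force'],s['ft_torque'],s['gripper_width'],s['grasp_force'])
b=cv2.resize(save('side','d7.png')[95:195,225:335],(440,400),interpolation=2);a=cv2.resize(save('scene','s7.png')[190:270,110:190],(360,360),interpolation=2)
o=np.zeros((400,800,3),np.uint8); o[:,:440]=b; o[:360,440:]=a; save(0,'c7.png',o)
```

```text
13.475 [ 501.47457035 -303.03915337   82.5236906 ] [-0.40099287 -0.25173513  1.08028035] [ 0.07571972 -0.04617939 -0.00350808] 0.05511026379075633 0.0
```

View pics/c7.png

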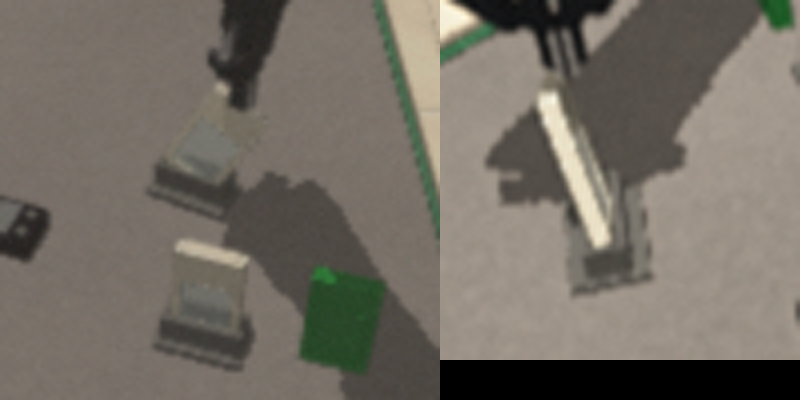

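Run:
```python
from h import *
print(tri((132.5,211),(280.5,117)), tri((144,243),(266,136.5)), tri((125,211),(289.5,124)))
def blob(n,f,x0,y0,x1,y1):
    im=cv2.cvtColor(cv2.imread('pics/'+f),cv2.COLOR_BGR2HSV)[y0:y1,x0:x1]
    print(n); print(im[...,2][::2,::1])
im=cv2.imread('pics/s7.png'); g=cv2.cvtColor(im,cv2.COLOR_BGR2GRAY)[200:255,125:160]
for r in range(0,55,3): print(200+r,' '.join('%3d'%v for v in g[r]))
```

```text
[ 518.2350262  -323.62922251  119.51831998] [ 562.51339973 -320.71627088   26.06252325] [ 480.00036154 -334.05743718   90.71851118]
200 148 149 147 148 150 145 114  47  24  74 101  69  64 102  79  31  32  95 139 128  97  79  79  78  80  81  80  82  81  82  80  83  82  82  79
203 146 146 146 145 147 149 140  92  33  36  91 100  60  70 100  67  41  52  74  79  80  80  77  80  80  77  81  80  80  80  81  81  83  82  81
206 145 150 148 147 145 146 148 146 131 115 117 118  85  61  92  99  84  79  78  80  81  78  82  79  81  80  80  82  81  80  80  80  83  79  80
209 146 148 147 146 144 146 141 135 120 118 116  96  85  80  77  79  78  80  78  80  82  83  81  82  80  81  81  81  81  82  80  81  80  83  81
212 149 148 147 147 147 138 155 217 230 235 236 162  93  84  85  81  80  78  79  79  80  81  81  79  79  80  82  83  80  83  82  80  80  80  81
215 149 142 127 116  93  73  78 146 219 225 224 214 153 100  87  86  81  78  80  82  81  78  81  78  80  80  79  78  79  83  81  82  83  82  82
218 120  93  80  80  79  80  76  88 149 213 223 225 220 161 110 108 119  92  79  80  80  81  82  82  81 
[... 1067 characters left out ...]
 148 151 152 152 150 147 149 149 144 129 119 118 113 129 186 221 226 221 183 111 109 109  87 110 120 121 132 140 150 151 149
245 148 148 148 150 150 151 153 149 150 149 150 150 145 131 120 118 117 112 107 125 128 111  97  91  91  86  74  78 112 120 111  98 140 152 151
248 151 149 152 152 151 154 152 149 148 149 150 151 144 119 116 118 108  78  70  71  72  73  72  73  73  70  68  75 111 121 120 127 146 148 146
251 149 149 150 152 150 148 149 148 151 151 150 151 149 129 120 119 117 101  86  83  82  89  96 107 102  89  86  97 110 102  88  91 122 145 147
254 148 146 146 149 149 153 151 152 151 152 152 153 156 149 111  90  88  88  95  94 109 119 119 127 138 145 147 147 147 148 150 150 151 150 150
```

Run:
```python
from h import *
print('tcp',proj('side',[501.5,-303,82.5]),proj('scene',[501.5,-303,82.5]))
o=[cv2.imread('pics/d7.png'),cv2.imread('pics/s7.png')]
for k in range(2):
    n=[save('side','d8.png'),save('scene','s8.png')]
    for a,b,(x0,y0,x1,y1) in zip(o,n,((250,100,320,165),(110,190,190,270))):
        d=np.abs(a[...,::-1].astype(int)-b)[y0:y1,x0:x1].max(2); print((d>30).sum(), end=' ')
s=observe();print(s['time'],s['wrist_force'],s['gripper_width'])
g=cv2.cvtColor(n[0],cv2.COLOR_RGB2GRAY)[112:148,258:300]
for r in range(0,36,2): print(112+r,' '.join('%3d'%v for v in g[r]))
```

```text
tcp [283.63072714 128.99261918] [140.07234467 214.48362147]
0 10 0 19 13.775 [-0.02086318  0.02890413 -0.57981077] 0.002028846606014185
112 115 116 112 114 115 115 115 113 114 115 115 114 116 116 115 113 113 111 111  98  59  40  41  36  38  36  36  35  35  38  42  62  91 115 118 118 118 117 117 117 119 118
114 114 114 112 112 113 113 115 113 113 113 115 115 114 114 115 114 114 115 113 112 102  81  63  49  42  35  37  36  38  46  57  88 113 116 117 117 113 116 116 117 116 116
116 114 111 115 114 116 116 115 116 114 114 113 113 112 112 111 111 111 112 114 116 126 152 150 118  77  43  38  37  52  68  76 101 115 118 116 116 116 115 117 115 116 117
118 113 112 115 114 115 112 112 111 115 114 115 113 115 111 114 113 113 112 112 119 120 128 137 133  73  46  36  43  58  75  79 105 116 116 117 115 114 115 114 116 117 118
120 116 115 114 114 115 115 113 112 114 114 113 114 114 113 114 114 114 117 121 119 116 120 119  98  56  39  42  45  58  78  84 109 113 114 113 116 114 115 114 115 114 116
122 114 117 114 113 113 113 115 114 114 114 116 111 113 113 114 114 119 119 118 119 122 120 116 110 101 
[... 1431 characters left out ...]
 114 116 115
140 115 115 113 112 107  92  72  62  59  59  59  60  59  58  60  60  65  74  82  88  90  91  79  69  58  72  99 109 115 113 109  98  81  75  75  73  73  75  81  97 109 106
142 116 116 111  99  89  95  91  92  91  84  75  70  66  63  62  60  60  58  61  63  61  63  57  56  55  57  66  71  79  76  80  72  75  73  74  74  71  76  73  77  78  76
144 114 112 115 112 104  85  80  78  75  75  82  87  90  95  92  85  72  67  61  59  59  59  61  57  61  63  67  72  73  75  74  74  74  74  72  72  73  74  73  75  74  75
146 111 115 113 115 116 114 112 112 112 109  92  80  77  71  72  85  88  88  92  91  84  73  69  62  62  71  74  73  73  72  74  75  74  75  72  74  74  74  76  74  77  73
```

Run:
```python
from h import *
print(proj('scene',[150.2,606.1,194.7]), -camera_info('scene')['R'].T@camera_info('scene')['t'],-camera_info('side')['R'].T@camera_info('side')['t'])
g=cv2.imread('pics/scene0.png',0)[34:56,298:344]
for r in range(22): print(34+r,' '.join('%3d'%v for v in g[r]))
```

```text
[316.71888469  59.64756494] [1404.50481353 -494.6165131   921.84674464] [416.65844231 731.23443982 937.64421635]
34  38  41  39  32  18  19  19  16  20  22  21  17  17  14  16  17  18  25  33  32  28  30  33  35  36  35  38  41  40  35  22  17  17  18  20  19  17  20  17  25  32  41  42  40  39  40
35  40  39  39  26  21  17  19  17  18  20  16  18  16  16  15  16  25  33  39  38  36  37  39  43  46  52  65  67  60  48  32  19  16  19  19  22  19  23  25  32  37  41  40  42  41  39
36  38  38  39  27  17  14  17  19  17  19  17  17  19  17  19  20  32  37  40  42  44  53  65  72  89  98 108 110 102  81  42  13  14  21  21  24  29  32  38  41  41  41  39  40  40  41
37  40  41  38  32  22  16  17  20  17  17  20  17  14  19  25  35  45  50  56  69  81  94 107 114 129 132 133 136 135 117  54  11  18  38  28  28  39  38  41  42  41  41  42  40  39  39
38  40  39  39  36  34  23  18  18  18  20  17  18  25  40  56  70  84  94 100 109 121 132 134 137 139 138 137 138 141 129  61   9  31  63  40  35  42  38  41  40  40  40  39  40  38  39
39  41  39  39  39  38  29  25  21  17  15  17  24  
[... 2426 characters left out ...]
136 137 134 134 135 135 135 136 134 134 133 134 132 132 133 131 135 134 134 133 130 132 132 130 131 132 131 129 132 132 133 130 132 132 134
53 136 134 135 136 135 136 135 136 139 139 138 137 135 134 135 135 133 135 133 133 134 134 133 131 131 133 131 132 134 134 132 132 133 131 130 130 129 130 130 131 132 130 131 132 132 133
54 135 135 136 134 135 135 136 137 138 137 137 137 136 135 135 135 134 136 133 134 133 134 132 131 131 133 133 133 133 132 132 131 131 129 131 132 131 130 130 129 132 131 133 131 132 132
55 135 136 135 136 135 135 137 138 136 136 136 137 138 137 136 134 133 134 135 134 135 132 133 133 133 132 133 132 132 132 132 132 131 132 132 133 133 133 132 133 132 132 131 132 130 132
```

Run:
```python
from h import *
K,T=wcam();im=save('wrist','w9.png'); np.savez('w9.npz',K=K,T=T)
g=cv2.cvtColor(im,cv2.COLOR_RGB2GRAY)
for r in range(100,290,5): print(r,' '.join('%3d'%v for v in g[r,208:296:3]))
g6=cv2.imread('pics/w3.png',0)
print()
for r in range(205,250,4): print(r,' '.join('%3d'%v for v in g6[r,208:296:3]))
print([b for n in('wrist',) for b in boxes_of(n,'medium_mid')])
```

```text
100 131 132 133 135 134 142 145 145 145 145 145 146 146 145 144 144 143 141 139 139 140 138 138 135 132 141 142 143 138 138
105 140 140 137 137 143 143 144 144 144 145 146 146 146 146 147 146 146 146 146 146 146 144 144 144 134 139 144 144 140 142
110 136 137 133 137 142 142 144 143 143 145 145  94 101 164 164 164 163 160 136 145 144 144 143 143 120 141 142 140 140 142
115 138 137 135 130 137 142 142 143 142 144 145  82 112 151 165 165 164 163 140 144 143 143 143 142 111 144 147 143 139 139
120 136 136 136 136 136 141 141 141 142 143 144  89 127 113 165 166 165 164 164 142 143 141 141 141 118 140 138 139 143 144
125 136 135 135 137 135 138 141 141 141 141 142  78 145 118 154 166 165 165 163 148 142 141 140 140 130 139 140 140 134 141
130 140 146 144 142 140 134 139 139 139 141 141  81 163 143 117 165 166 165 164 164 140 139 139 139 134 138 144 142 138 140
135 138 139 140 140 142 134 138 138 138 139 140 100 184 144 113 157 165 166 165 164 164 138 139 138 137 136 139 139 136 137
140 136 133 138 139 135 133 137 138 138 139 139  76 186 144 117 122 165 166 166 165 164 140 137 137 136 138 
[... 4475 characters left out ...]
7 206
233 127 128 128 128 128 127 128 128  88  86  86  59 131 137 137 137 135  65  89  89  89 192 204 205 204 205 204 203 203 203
237 128 129 129 128 129  68  68  68  86  85  86  50 135 147 147 147 144  55  87  89  89  92 101 101 144 203 203 204 204 202
241 129 130 130  97  39  38  39  40  85  86  86  45  92 131 132 132 132  44  84  88  88  89  48  49  50  60 206 206 205 205
245  95  98  96  43  38  39  38  64  85  85  85  41  98 138 138 138 139  42  83  87  88  88  48  48  48  50 137 147 148 146
249  92  94  95  38  37  38  37  79  85  84  85  38  71 130 130 130 131  41  80  87  88  88  49  47  46  48  72 154 150 149
[{'xy': [73.3, 12.7], 'conf': 0.73}, {'xy': [263.0, 178.6], 'conf': 0.61}]
```

Run:
```python
from h import *
for px in [(281,193),(255,112),(254,104),(281,215),(268,238)]:
    print(px,[onplane('w9.npz',px,z).round(1).tolist() for z in (26,90,110,119.5,130)])
d=np.load('w9.npz'); print(d['T'][:3,3])
```

```text
(281, 193) [[495.8, -328.0], [516.5, -326.3], [522.9, -325.8], [526.0, -325.5], [529.3, -325.2]]
(255, 112) [[566.2, -323.6], [567.7, -323.1], [568.1, -322.9], [568.4, -322.8], [568.6, -322.8]]
(254, 104) [[572.2, -324.4], [572.1, -323.7], [572.0, -323.4], [572.0, -323.3], [572.0, -323.2]]
(281, 215) [[476.3, -323.4], [502.2, -322.9], [510.3, -322.8], [514.2, -322.7], [518.4, -322.6]]
(268, 238) [[457.8, -307.0], [488.8, -311.0], [498.5, -312.3], [503.1, -312.9], [508.1, -313.5]]
[ 571.64836304 -321.68691802  261.29576407]
```

play_rows --rows '[[[0, 0, 0.06], 0], [[0, 0, 0.12], 0], [[0, 0, 0.12], 0], [[0.0155, -0.073, 0], 0], [[0, 0, 0], 0]]'

```text
time: 14.5
tool_pos: [505.1, -319.2, 142.6]
tool_rot: [3.141, -0.0, -0.263]
wrist_force: [-0.8, -0.1, -0.1]
gripper_width: 0.1
grasp_force: 0.0
```

play_rows --rows '[[[0, 0, 0], 0], [[0, 0, 0], 0], [[0, 0, 0], 0], [[0, 0, 0], 0], [[0, 0, 0], 0]]' --grip -0.3

```text
time: 15.12
tool_pos: [505.2, -317.8, 142.5]
tool_rot: [-3.142, 0.0, -0.262]
wrist_force: [-0.6, -0.5, 0.3]
gripper_width: 55.3
grasp_force: 0.0
```

```bash
cat >> h.py <<'E'
def dump(im,r0,r1,dr,c0,c1,dc):
    g=cv2.cvtColor(im,cv2.COLOR_RGB2GRAY)
    print('     '+' '.join('%3d'%c for c in range(c0,c1,dc)))
    for r in range(r0,r1,dr): print(r,':',' '.join('%3d'%v for v in g[r,c0:c1:dc]))
E
python3 - <<'E'
from h import *
K,T=wcam();im=save('wrist','w10.png'); np.savez('w10.npz',K=K,T=T)
s=observe(); print(s['time'],s['tool_pos'],s['tool_rot'],s['gripper_width'])
dump(im,95,255,5,206,300,3)
print(boxes_of('wrist','medium_mid'))
E
```

```text
15.175 [ 505.24030541 -317.76669421  142.48392366] [ 3.14158796e+00  4.88081929e-05 -2.61940464e-01] 55.392150044536116
     206 209 212 215 218 221 224 227 230 233 236 239 242 245 248 251 254 257 260 263 266 269 272 275 278 281 284 287 290 293 296 299
95 : 135 133 136 139 138 139 141 137 139 139 140 140 137 140 138 134 132 136 139 143 141 137 142 139 138 135 135 139 140 140 142 141
100 : 138 138 136 139 137 137 136 139 138 137 138 141 138 138 141 142 140 137 139 138 139 136 142 142 135 141 137 139 138 138 137 138
105 : 137 136 139 123 118 120 123 120 136 138 141 139 144 141 136 138 139 140 137 138 140 140 140 139 140 139 140 136 138 140 142 142
110 : 136 135 137 121 143 142 143 138 129 132 138 126 130 131 133 138 145 145 145 131 139 143 138 140 139 136 134 139 139 139 144 142
115 : 137 134 141 119 142 142 143 143 108 160 165 164 162 134 143 144 144 144 144 136 141 139 139 140 138 147 143 134 137 138 135 136
120 : 135 133 131 111 140 141 142 142  69 141 164 164 163 152 143 143 142 142 142 138 146 143 140 141 138 138 138 141 139 139 138 135
125 : 135 138 138 116 139 140 141 140  68 12
[... 2778 characters left out ...]
0  89  90  90  87  88  88  87  89  86  87  85 119 125 125 125 119  86  86  87  90  87  89  87  87  90  88  86  87  84  88  86
235 :  89  86  86  89  85  89  88  85  87  90  91  86  86  86  87  87  84  89  87  88  90  90  91  86  86  84  86  88  90  89  90  89
240 :  91  90  90  86  86  89  87  87  85  88  87  88  87  87  90  88  83  87  88  86  90  89  84  88  89  91  88  89  90  87  88 136
245 :  87  89  88  89  90  88  88  86  88  88  88  87  87  90  86  86  85  90  87  86  89  87  88  89  86  89  87  88  89 120 138 140
250 :  87  90  86  89  88  88  86  88  86  85  85  85  90  88  88  89  88  90  86  84  87  86  86  86  86  85  87  87 135 138 138 136
[{'xy': [243.6, 173.2], 'conf': 0.65}]
```

play_rows --rows '[[[0.008, -0.002, -0.15], 0], [[0, 0, -0.15], 0], [[0, 0, -0.1], 0], [[0, 0, -0.1], 0], [[0, 0, 0], 0]]'

```text
time: 15.85
tool_pos: [506.1, -317.8, 41.3]
tool_rot: [-3.141, 0.002, -0.262]
wrist_force: [-0.0, 0.5, -0.3]
gripper_width: 55.7
grasp_force: 0.0
```

play_rows --rows '[[[0, 0, 0], 0], [[0, 0, 0], 0], [[0, 0, 0], 0], [[0, 0, 0], 0], [[0, 0, 0], 0]]' --grip 1 --newtons 35

```text
time: 16.48
tool_pos: [508.5, -314.0, 43.1]
tool_rot: [-3.135, 0.0, -0.259]
wrist_force: [1.4, 11.6, 9.8]
gripper_width: 13.9
grasp_force: 32.9
```

Run:
```python
from h import *
K,T=wcam();im=save('wrist','w11.png'); np.savez('w11.npz',K=K,T=T)
s=observe(); print(s['time'],s['tool_pos'],s['tool_rot'],s['gripper_width'],s['wrist_force'])
dump(im,150,290,5,218,290,3)
```

```text
16.525 [ 508.52322447 -313.94448839   43.10786318] [-3.13495302e+00  1.39001292e-05 -2.59207259e-01] 13.982577468206838 [ 1.18634876 12.09314103  9.99132934]
     218 221 224 227 230 233 236 239 242 245 248 251 254 257 260 263 266 269 272 275 278 281 284 287
150 : 133 134 133  60 127 164 164 164 164 164 163 138 135 135 136 136 135 135 113 140 134 137 141 139
155 : 133 133 133  59 138 163 165 164 164 164 164 151 134 134 134 135 134 134 110 137 137 138 136 133
160 : 131 132 132  59 171 160 164 164 165 164 164 164 134 133 133 132 133 133 103 138 133 138 138 136
165 : 130 130 130  60 192 154 164 164 164 164 164 164 138 132 132 132 132 131 110 136 138 140 140 138
170 : 129 129 129  59 188 150 164 164 164 164 164 165 152 130 131 131 131 131 132 136 138 136 136 140
175 : 127 128 128  59 188 130 164 164 164 164 164 164 164 107 129 129 130 130 126 136 137 137 140 138
180 : 127 127 127  59 185 114 163 165 164 164 164 164 164 140 123 128 128 128 132 132 137 140 137 137
185 : 126 126 126  59 183 121 161 164 164 164 164 164 164 152  80  81 120 130 137 138 138 134 134 137
190 : 124 124 124  58 172
[... 1314 characters left out ...]
  77  77  60  33  31  88 116 121 121 120 122 120 119 119 124 121  75  78  78  78  34  33
260 :  64  82  82  82  42  32  30  88 118 124 124 123 123 123 123 123 123 115  68  83  82  82  45  33
265 :  30  30  32  99  49  34  30  87 117 123 123 123 123 123 123 124 123  67  81  68  33  33  31  33
270 :  29  31  31  35  35  34  29  87 118 123 123 122 122 122 123 122 122  36  36  32  32  31  32  35
275 :  29  28  29  29  33  35  27  87 118 123 123 123 122 123 123 122 123  35  30  32  30  31  31  29
280 :  28  28  28  27  30  34  36  86 117 123 122 123 122 122 122 122 118  33  29  30  30  30  29  30
285 :  26  28  27  27  28  32  64  86 117 122 122 122 123 122 122 122 103  34  30  27  28  29  29  28
```

play_rows --rows '[[[0, 0, 0.03], 0], [[0, 0, 0.03], 0], [[0, 0, 0.015], 0], [[0, 0, 0], 0], [[0, 0, 0], 0]]'

```text
time: 17.15
tool_pos: [507.9, -313.8, 57.3]
tool_rot: [-3.135, 0.001, -0.259]
wrist_force: [1.1, 10.3, 1.2]
gripper_width: 13.5
grasp_force: 34.9
```

Run:
```python
from h import *
K,T=wcam();im=save('wrist','w12.png'); np.savez('w12.npz',K=K,T=T)
s=observe(); print(s['time'],s['tool_pos'],s['tool_rot'],s['gripper_width'],s['wrist_force'],s['grasp_force'])
dump(im,100,280,6,218,290,3)
```

```text
17.2 [ 507.85673487 -313.80326215   57.30652985] [-3.13528131e+00  1.43685856e-03 -2.59227414e-01] 13.468754242113649 [ 1.58415045 11.29862962  2.32478028] 34.93600939458702
     218 221 224 227 230 233 236 239 242 245 248 251 254 257 260 263 266 269 272 275 278 281 284 287
100 : 137 135 138 137 137 136 137 138 140 137 136 140 140 140 139 136 136 138 135 137 138 135 138 141
106 : 135 137 138 137 135 137 141 139 139 141 141 135 135 136 139 138 138 137 135 138 138 137 140 137
112 : 139 118  97 106 111 126 141 140 141 142 142 141 142 142 142 142 142 142 144 135 137 141 138 135
118 : 139 140 140 140 141 142 141 141 142 142 142 141 141 142 141 141 140 141 132 141 139 139 138 138
124 : 138 138 139 121  98 163 164 163 163 163 144 140 141 141 141 140 140 140 120 141 145 143 140 136
130 : 137 137 138 120  81 163 164 164 163 163 158 133 139 140 140 140 140 140 106 138 138 138 142 141
136 : 136 137 136 120  92 162 164 164 164 163 163 130 138 139 138 137 138 138 103 137 138 138 139 137
142 : 135 135 135 118  97 158 164 164 164 163 163 144 137 136 136 136 136 137 126 137 141 143 138 136
148 : 133
[... 1534 characters left out ...]
  76  79  79  68  36 111 121 120 121 120 120 120 120 120 116  82  79  79  60  37  36  50
244 :  36  35  78  78  79  46  35 101 120 123 123 125 126 128 129 130 131  95  79  78  78  36  36  36
250 :  40  73  78  78  78  36  34  96 123 125 125 124 125 125 125 125 125  70  78  79  78  49  41  39
256 :  33  78  78  77  78  33  32  93 126 119 125 132 130 128 126 128 129  59  78  78  78  78  35  34
262 :  33  36  70 106 107  37  30  89 124 124 124 124 124 124 123 123 124  40 106 106  62  34  33  34
268 :  32  32  32  32 106  36  29  88 123 123 124 123 123 123 123 123 118  37 106  33  33  32  33  35
274 :  30  30  30  31  29  35  29  85 123 123 124 122 123 123 123 123  95  36  32  32  32  31  30  30
```

play_rows --rows '[[[0, 0, 0.04], 0], [[0, 0, 0.05], 0], [[0, 0, 0.05], 0], [[0, 0, 0], 0], [[0, 0, 0], 0]]'

```text
time: 17.82
tool_pos: [506.7, -318.5, 85.5]
tool_rot: [3.141, -0.0, -0.262]
wrist_force: [-0.1, 0.6, -1.3]
gripper_width: 11.5
grasp_force: 38.5
```

Run:
```python
from h import *
K,T=wcam();im=save('wrist','w13.png'); np.savez('w13.npz',K=K,T=T)
s=observe(); print(s['time'],s['tool_pos'],s['tool_rot'],s['gripper_width'],s['wrist_force'],s['grasp_force'])
dump(im,110,280,6,218,290,3)
a=save('side','d13.png');b=save('scene','s13.png')
```

```text
17.875 [ 506.62664565 -318.3058918    85.30960707] [ 3.14150803e+00  2.47328910e-04 -2.62297942e-01] 11.691532745242444 [ 0.00293327 -0.8982423  -1.29931899] 38.52468967437744
     218 221 224 227 230 233 236 239 242 245 248 251 254 257 260 263 266 269 272 275 278 281 284 287
110 : 140 139 141 141 141 141 140 139 139 137 137 135 135 135 135 132 137 139 141 137 136 136 136 137
116 : 140 139 140 141 141 141 141 142 142 141 141 142 141 141 142 145 140 141 141 138 139 135 136 136
122 : 139 139  80 118 138 118 137  82 113 164 162 162 163 167 138 139 140 145 143 140 136 141 137 140
128 : 138 137  79 131 137 137 138 138 135 163 164 162 163 163 146 127 137 139 137 141 139 141 136 134
134 : 135 137  79 128 136 136 136 137 137 163 163 163 163 163 153 116 137 137 139 136 136 138 134 133
140 : 135 135  78 128 136 136 135 135 145 163 163 163 163 163 149 110 135 136 141 140 138 133 136 140
146 : 133 134  78 131 135 134 134 135 151 163 163 163 163 164 152 109 136 136 137 131 135 133 135 136
152 : 132 133  71 129 132 132 133 133 156 163 163 164 163 164 155 110 139 133 140 136 138 139 138 141
158 : 1
[... 1434 characters left out ...]
  50  78  79  79 107 119 119 120 120 120 119 119 119 117  71  79  79  79  40  38  37  37
248 :  34  36  76  78  78  78 111 134 136 136 136 136 136 137 138 132  64  78  79  78  60  36  36  36
254 :  35  35  77  78  77  71 101 121 122 122 121 122 122 122 122 120  54  76  78  78  78  36  36  34
260 :  32  60  82  82  82  52  99 123 123 124 123 123 124 124 123 123  46  77  83  83  83  39  35  35
266 :  31  32  32  34  45  65  61 123 123 124 123 123 124 124 124 122  39 100  38  34  32  33  33  33
272 :  31  31  31  32  31  34  36 122 123 124 124 123 123 123 123 119  37  33  32  32  33  32  33  34
278 :  30  30  31  30  30  33  34 123 122 123 123 123 123 123 123 117  36  30  32  32  31  31  31  30
```

Run:
```python
from h import *
from scipy.optimize import least_squares
c,s=np.cos(np.pi/6),.5
A=np.array([0.959,0.2828])
def row(x,z,tz):   # tool x, world z
    v=np.array([x-72.5,tz+178.7-z]); yc=-.9592*v[0]-.2828*v[1]; zc=-.2828*v[0]+.9592*v[1]
    return 190.8+287.7*yc/zc, zc
def P2(p,xp,zp): return p[0]+c*xp-s*zp, p[1]+s*xp+c*zp   # along X0, z
g=cv2.imread('pics/w3.png',0)
print([int(v) for v in g[128:160,251]]); print([int(v) for v in g[128:160,343]]); print([int(v) for v in g[205:235,330]]); print([int(v) for v in g[205:235,345]]); print([int(v) for v in g[205:235,310]])
def f(q):
    p=q[:2]; w,fl=q[2:]; tz=92.65; r=[]
    for (xp,zp),o in (((31.5+w,-5),137.8),((31.5+fl,-5),145.6),((31.5,-12),150.4),((-31.5-w,-5),223.5)): r.append(row(*P2(p,xp,zp),tz)[0]-o)
    r.append((row(*P2(p,31.5+fl/2,-8.5),tz)[1]-170.3)*1.0); r.append((fl-1.5)*.5)
    return r
r=least_squares(f,[10,80,6,2]); print(r.x,r.fun)
yaw=.854; print('fit rel',(548.187-537.5)*np.cos(yaw)+(197.646-186.45)*np.sin(yaw))
```

```text
[103, 102, 103, 102, 102, 102, 102, 102, 102, 105, 111, 112, 112, 112, 106, 88, 80, 88, 122, 133, 132, 132, 142, 175, 187, 187, 187, 187, 186, 186, 187, 186]
[97, 97, 97, 96, 96, 95, 96, 96, 96, 102, 106, 107, 106, 107, 95, 77, 71, 91, 119, 127, 127, 126, 92, 60, 54, 54, 53, 53, 54, 54, 53, 54]
[99, 99, 98, 99, 99, 99, 102, 113, 117, 118, 118, 118, 118, 119, 118, 119, 114, 116, 188, 207, 203, 200, 200, 201, 204, 205, 200, 198, 201, 202]
[79, 81, 76, 76, 76, 76, 75, 75, 76, 78, 95, 100, 112, 118, 117, 118, 113, 118, 188, 207, 202, 200, 200, 201, 203, 204, 200, 198, 202, 203]
[64, 64, 63, 64, 65, 64, 65, 71, 74, 78, 98, 99, 159, 195, 206, 208, 203, 205, 210, 209, 205, 202, 201, 201, 205, 206, 203, 200, 202, 202]
[15.90812826 89.73794196  9.86691079  5.22390517] [ 1.65234514  0.39832414 -4.61465951  3.0841446   1.05092728  1.86195258]
fit rel 15.461892536856618
```

```bash
cat >> h.py <<'E'
from scipy.optimize import least_squares
def strip(f,thick,r0,r1,lo=225,hi=280,top=None,bot=None):
    """back edge of a held cassette: top corner (tool x, depth below camera) and tilt"""
    g=cv2.imread(f,0).astype(float)
    def ray(r):
        v=(r-190.81)/287.665; x=-.2828-.9592*v; dn=.9592-.2828*v; return x/dn, 1/dn
    obs=[]
    for r in range(r0,r1,4):
        L=g[r-1:r+2,lo:hi].mean(0); d=np.diff(L); i=d[:252-lo].argmax(); j=252-lo+d[252-lo:].argmin(); obs.append((r,lo+i+.5,lo+j+.5))
    obs=np.array(obs); return obs
E
python3 - <<'E'
from h import *
print(strip('pics/w13.png',12,125,246)[::2].tolist())
g=cv2.imread('pics/w13.png',0); print('bot',g[106:130,250].tolist(),g[106:130,254].tolist()); print('top',g[225:262,247].tolist(),g[225:262,255].tolist())
print(strip('pics/w4.png',8,125,236)[::2].tolist())
g=cv2.imread('pics/w4.png',0); print('bot',g[106:130,251].tolist()); print('top',g[225:262,251].tolist())
E
```

```text
[[125.0, 226.5, 263.5], [133.0, 226.5, 260.5], [141.0, 226.5, 262.5], [149.0, 226.5, 261.5], [157.0, 226.5, 261.5], [165.0, 226.5, 261.5], [173.0, 225.5, 261.5], [181.0, 225.5, 262.5], [189.0, 238.5, 263.5], [197.0, 237.5, 263.5], [205.0, 237.5, 263.5], [213.0, 237.5, 264.5], [221.0, 236.5, 264.5], [229.0, 236.5, 264.5], [237.0, 235.5, 265.5], [245.0, 235.5, 265.5]]
bot [134, 134, 121, 119, 135, 142, 116, 119, 137, 141, 141, 141, 140, 140, 123, 149, 162, 162, 162, 162, 162, 163, 163, 162] [139, 137, 136, 120, 135, 142, 142, 141, 140, 141, 141, 141, 140, 141, 123, 150, 162, 162, 161, 162, 162, 163, 162, 163]
top [140, 122, 119, 120, 119, 120, 119, 120, 120, 119, 119, 119, 120, 120, 119, 119, 119, 119, 119, 122, 129, 137, 140, 136, 129, 125, 125, 122, 122, 121, 123, 120, 126, 125, 123, 124, 123] [120, 120, 119, 120, 120, 120, 120, 120, 120, 120, 120, 120, 119, 120, 119, 119, 118, 119, 119, 122, 129, 137, 140, 137, 131, 126, 125, 124, 123, 122, 121, 119, 127, 125, 123, 123, 123]
[[125.0, 245.5, 256.5], [133.0, 245.5, 256.5], [141.0, 245.5, 256.5], [149.0, 244.5, 256.5], [157.0, 244.5, 256.5], [165.0, 244.5, 257.5], [173.0, 244.5, 257.5], [181.0, 244.5, 257.5], [189.0, 244.5, 257.5], [197.0, 250.5, 257.5], [205.0, 243.5, 257.5], [213.0, 243.5, 257.5], [221.0, 241.5, 257.5], [229.0, 242.5, 258.5]]
bot [87, 92, 110, 117, 117, 102, 111, 101, 93, 93, 111, 117, 153, 184, 191, 191, 191, 191, 191, 192, 191, 191, 191, 191]
top [139, 139, 139, 139, 139, 139, 139, 139, 140, 139, 139, 143, 150, 153, 146, 138, 134, 131, 130, 132, 139, 136, 132, 133, 132, 132, 132, 132, 132, 131, 132, 131, 131, 132, 132, 132, 131]
```

play_rows --rows '[[[0, 0, 0.15], 0], [[0, 0, 0.2], 0], [[0, 0, 0.125], 0], [[0.007, 0.26, 0], 0.0395], [[0.007, 0.268, 0], 0.0395]]' --newtons 45

```text
time: 18.6
tool_pos: [509.5, -212.1, 180.5]
tool_rot: [3.141, -0.0, -0.012]
wrist_force: [0.1, 0.5, -1.0]
gripper_width: 11.2
grasp_force: 45.1
```

play_rows --rows '[[[0.007, 0.268, 0], 0.0395], [[0.007, 0.268, 0], 0.0395], [[0.007, 0.268, 0], 0.0395], [[0.007, 0.268, 0], 0.0395], [[0.007, 0.268, 0], 0.0395]]'

```text
time: 19.23
tool_pos: [516.4, 57.0, 180.5]
tool_rot: [3.142, -0.0, 0.611]
wrist_force: [-0.6, -0.7, -1.4]
gripper_width: 11.5
grasp_force: 45.1
```

play_rows --rows '[[[0.007, 0.268, 0], 0.0395], [[0.007, 0.268, 0], 0.039], [[0, 0, -0.1], 0], [[0, 0, -0.1], 0], [[0, 0, 0], 0]]'

```text
time: 19.85
tool_pos: [518.2, 162.1, 139.2]
tool_rot: [-3.141, 0.003, 0.853]
wrist_force: [0.1, 0.3, -0.3]
gripper_width: 11.5
grasp_force: 45.0
```

Run:
```python
from h import *
K,T=wcam();im=save('wrist','w14.png'); np.savez('w14.npz',K=K,T=T)
s=observe(); print(s['time'],s['tool_pos'],s['tool_rot'],s['gripper_width'],s['wrist_force'],s['grasp_force'])
p=np.load('rack.npy')
dump(im,70,255,6,170,340,4)
print({t:[(np.round(b['xy']).tolist(),round(b['conf'],2)) for b in boxes_of('wrist',t)] for t in('slot_medium_home','slot_thick_home','slot_thin_home')})
```

```text
19.9 [519.0178402  162.12529763 140.21503194] [-3.14127019e+00  1.50464948e-03  8.52654049e-01] 11.629400321238535 [-0.36903452  0.22585199 -0.31293228] 45.01606643199921
     170 174 178 182 186 190 194 198 202 206 210 214 218 222 226 230 234 238 242 246 250 254 258 262 266 270 274 278 282 286 290 294 298 302 306 310 314 318 322 326 330 334 338
70 : 101 101 101 101  97  72 146 147 151 218 219 219 220 219 221 221 104 104 104 104 104 104 103 104 104 224 224 224 224 225 224 211 151 125  68 101 101 101 100 100 100 100 100
76 : 101 100 100 101  70  70  73 147 147 206 214 214 214 215 215 141 104 104 104 104 103 104 103 104 104 220 220 220 221 220 142 135  93  69  67  97 101 100  99 100 100  99  98
82 : 100  99 100  85  70  69  67 146 147 208 214 215 216 215 216 135 103 104 103 103 103 103 103 103 103 220 220 219 219 219 134 118  92  67  66  65 100  99  99  99  98  98  98
88 : 107  99 107  67  69  69  88 145 146 208 219 218 219 219 219 129 108 103 110 110 111 111 111 102 111 221 220 221 220 220 135 104  91  67  65  64 109 101  96 108 107 107 107
94 : 119 103  85  76  68  68  69 140 146 199
[... 4194 characters left out ...]
 149 147 153 146 147 146 144 148
238 :  92  92  92  91  94  92  95  90  94  92  93  93  39  39  81  85  85 126 129 129 128 129 129 129  85  87  88  46  47 109 145 145 150 152 149 145 148 150 150 147 143 151 142
244 :  93  90  94  89  95  90  89  91  91  90  93  37  37  38  84  84  85 127 131 131 132 132 132 132  75  86  87  50  45  46 100 145 148 142 148 144 142 151 146 143 149 151 144
250 :  89  93  89  86  90  93  93  94  92 146  76  42  42  42  83  84  58 130 135 134 136 137 137 137  67  86  86  83  48  48  50 148 141 141 148 147 150 146 142 147 145 145 149
{'slot_medium_home': [([248.0, 100.0], 0.7)], 'slot_thick_home': [([320.0, 110.0], 0.66)], 'slot_thin_home': [([186.0, 94.0], 0.64)]}
```

play_rows --rows '[[[-0.007, 0.007, -0.104], 0], [[0, 0, 0], 0], [[0, 0, 0], 0], [[0.0164, 0.0188, -0.0433], 0], [[0, 0, 0], 0]]' --newtons 35

```text
time: 20.68
tool_pos: [521.4, 168.2, 110.7]
tool_rot: [-3.141, 0.0, 0.854]
wrist_force: [-0.2, 1.0, -0.7]
gripper_width: 11.1
grasp_force: 45.0
```

play_rows --rows '[[[0.0082, 0.0094, -0.0216], 0], [[0.0082, 0.0094, -0.0216], 0], [[0.0041, 0.0047, -0.0108], 0], [[0, 0, 0], 0], [[0, 0, 0], 0]]'

```text
time: 21.3
tool_pos: [525.5, 172.3, 100.3]
tool_rot: [3.141, -0.0, 0.853]
wrist_force: [0.4, -0.6, -0.7]
gripper_width: 11.3
grasp_force: 45.0
```

```bash
cat > look.py <<'E'
from h import *
import sys
n=sys.argv[1]; r=list(map(int,sys.argv[2:8]))
K,T=wcam();im=save('wrist',n+'.png'); np.savez(n+'.npz',K=K,T=T)
s=observe(); print(s['time'],s['tool_pos'].round(1),s['tool_rot'].round(3),round(s['gripper_width'],1),s['wrist_force'].round(1),round(s['grasp_force'],1))
dump(im,*r)
E
python3 look.py w15 90 256 5 222 286 3
```

```text
21.35 [525.5 172.3 100.4] [ 3.141 -0.     0.853] 11.7 [-0.6  0.9 -1. ] 45.0
     222 225 228 231 234 237 240 243 246 249 252 255 258 261 264 267 270 273 276 279 282 285
90 : 222 223 184 104 104 104 104 104 104 104 104 105 104 104 104 105 105 216 225 225 225 225
95 : 217 218 150 104 104 104 104 104 104 104 103 103 104 104 104 104 104 163 221 221 220 220
100 : 219 219 176 104 104 103 104 104 103 103 103 103 104 104 103 103 103 111 221 221 221 221
105 : 217 218 125 107 106 104 108 108 108 108 108 108 108 108 104 103 108 109 220 220 220 220
110 : 218 219 132 105 103  88 109 113 113 113 113 113 113 113  81  97 103 113 222 222 221 221
115 : 218 179 138 107 102 134 140 140 139 140 141 141 141 140 141  86 110 135 221 221 221 221
120 : 220 220 139 107 106  86  85 109 102  92  94  82  79  69  80  80 110 162 224 224 223 224
125 : 221 221 140 105 107  87  81 156 174 175 175 175 176  90  80  85 110 188 224 224 225 224
130 : 217 218 137 109 107  87  75 164 174 175 175 175 175  96  80  90 110 210 220 220 220 219
135 : 222 222 159 109 107  86  76 169 174 175 175 175 175 106  80  97 110 213 220 220 2
[... 1562 characters left out ...]
34 134 134 123 211 212 212 212 211 212 211
225 :  97  97  95  96 100 123 132 132 133 134 133 133 133 134 125 145 143 149 155 151 147 150
230 : 100  95  89  88  88 122 132 133 133 133 132 133 133 133 124  91  91  91 150 147 146 153
235 :  99  99  87  88  88 125 132 132 133 132 132 133 133 133 125  91  91  91 141 150 145 150
240 :  40  77  87  87  88 126 131 131 132 132 132 132 133 132 125  88  90  90  87  49  50  50
245 :  40  85  86  87  86 131 142 142 142 142 142 142 142 142 131  85  89  89  90  48  48  49
250 :  45  85  86  87  59 129 138 138 138 139 140 140 141 140 130  61  88  89  88  58  51  52
255 :  76  85  85  86  46 120 135 136 136 133 133 133 133 134 129  42  88  88  88  85  46  45
```

play_rows --rows '[[[0.0082, 0.0094, -0.0216], 0], [[0.0082, 0.0094, -0.0216], 0], [[0.0082, 0.0094, -0.0216], 0], [[0, 0, 0], 0], [[0, 0, 0], 0]]'

```text
time: 21.98
tool_pos: [530.5, 178.3, 87.3]
tool_rot: [3.141, -0.0, 0.853]
wrist_force: [1.0, 0.2, -0.7]
gripper_width: 11.3
grasp_force: 45.1
```

play_rows --rows '[[[0.0082, 0.0094, -0.0216], 0], [[0.0082, 0.0094, -0.0216], 0], [[0, 0, 0], 0], [[0, 0, 0], 0], [[0, 0, 0], 0]]'

```text
time: 22.6
tool_pos: [533.7, 182.0, 78.7]
tool_rot: [3.142, -0.0, 0.853]
wrist_force: [2.6, 2.8, -0.6]
gripper_width: 11.5
grasp_force: 45.1
```

play_rows --rows '[[[0.0041, 0.0047, -0.0108], 0], [[0.0041, 0.0047, -0.0108], 0], [[0, 0, 0], 0], [[0, 0, 0], 0], [[0, 0, 0], 0]]'

```text
time: 23.22
tool_pos: [535.4, 183.8, 74.3]
tool_rot: [3.141, -0.0, 0.853]
wrist_force: [2.8, 2.1, -0.3]
gripper_width: 11.1
grasp_force: 45.0
```

```bash
python3 look.py w16 95 270 5 222 286 3
```

```text
23.275 [535.4 183.8  74.3] [ 3.141 -0.     0.853] 11.1 [1.1 3.4 0.1] 45.0
     222 225 228 231 234 237 240 243 246 249 252 255 258 261 264 267 270 273 276 279 282 285
95 : 218 218 218 107 106 107 106 106 107 106 107 107 106 106 107 106 106 180 220 220 220 220
100 : 220 221 183 107 106 107 106 106 106 106 106 105 106 106 106 106 107 115 224 224 225 224
105 : 216 217 125 106 106 106 106 106 106 105 106 105 105 105 105 106 106 106 220 221 221 221
110 : 219 219 112 105 105 106 105 105 105 105 105 105 105 105 105 105 105 105 222 223 223 223
115 : 219 219 108 105 105 105 105 105 104 105 104 104 104 104 105 104 104 105 214 221 221 221
120 : 220 146 105 105 105 104 105 104 104 105 104 104 104 103 103 104 104 104 209 221 221 221
125 : 216 137 104 105 104 104 104 104 103 103 103 103 104 103 103 104 103 104 136 218 217 217
130 : 217 137 104 104 104 103 104 103 104 103 103 103 103 103 103 103 103 104 103 220 220 220
135 : 217 127 111 112 104 106 111 111 110 110 111 110 110 110 107 103 103 112 111 222 221 221
140 : 219 152 111 103  98  87 108 108 107 107 107 107 108 107  93  79 103 102 113 223 22
[... 1655 characters left out ...]
34 134 135 126  91  92  92 209 208 208 207
235 : 130 131  88  89  89 126 133 134 134 134 134 134 135 135 126  91  92  91 196 209 209 209
240 :  43  78  88  88  88 127 132 133 133 133 133 134 134 134 126  88  90  91  88  52  52  52
245 :  41  86  87  88  88 131 140 140 141 141 140 141 141 141 131  87  90  90  91  50  51  51
250 :  46  87  87  87  61 130 139 139 140 140 140 141 142 141 130  62  90  90  90  61  53  54
255 :  77  86  87  86  48 124 133 133 134 134 134 134 134 134 130  44  90  90  90  87  48  49
260 :  74  91  92  91  41 128 136 137 137 136 137 137 137 137 130  43  94  93  94  84  47  47
265 :  37  38  37 113  45 121 136 137 137 136 136 137 137 137 129  46 119  45  44  44  44  44
```

play_rows --rows '[[[0.0071, 0.0085, -0.0108], 0], [[0.0041, 0.0047, -0.0108], 0], [[0.0041, 0.0047, -0.0108], 0], [[0, 0, 0], 0], [[0, 0, 0], 0]]'

```text
time: 23.9
tool_pos: [537.7, 186.4, 67.8]
tool_rot: [-3.141, 0.001, 0.853]
wrist_force: [-2.6, -1.5, 5.6]
gripper_width: 11.4
grasp_force: 46.1
```

play_rows --rows '[[[0.0033, 0.0038, -0.0087], 0], [[0, 0, 0], 0], [[0.0033, 0.0038, -0.0087], 0], [[0, 0, 0], 0], [[0, 0, 0], 0]]'

```text
time: 24.52
tool_pos: [537.1, 184.8, 65.2]
tool_rot: [-3.14, 0.006, 0.85]
wrist_force: [-14.6, -12.0, 28.8]
gripper_width: 11.5
grasp_force: 50.2
```

play_rows --rows '[[[-0.0033, -0.0038, 0.0087], 0], [[0, 0, 0], 0], [[0, 0, 0], 0], [[0, 0, 0], 0], [[0, 0, 0], 0]]' --grip 0.3

```text
time: 25.15
tool_pos: [538.9, 188.1, 66.0]
tool_rot: [3.142, 0.0, 0.853]
wrist_force: [-0.8, 0.0, 0.6]
gripper_width: 29.7
grasp_force: 0.0
```

play_rows --rows '[[[0, 0, 0.05], 0], [[0, 0, 0.15], 0], [[0, 0, 0.2], 0], [[0, 0, 0.2], 0], [[-0.05, -0.05, 0.2], 0]]'

```text
time: 25.78
tool_pos: [529.2, 178.4, 228.0]
tool_rot: [3.141, -0.001, 0.854]
wrist_force: [-0.3, -0.4, 0.5]
gripper_width: 29.8
grasp_force: 0.0
```

play_rows --rows '[[[-0.05, -0.05, 0], 0], [[-0.05, -0.05, 0], 0], [[0, 0, 0], 0], [[0, 0, 0], 0], [[0, 0, 0], 0]]'

```text
time: 26.4
tool_pos: [509.0, 158.4, 225.6]
tool_rot: [3.142, 0.001, 0.854]
wrist_force: [-0.5, 1.1, 0.5]
gripper_width: 29.8
grasp_force: 0.0
```

```bash
python3 look.py w17 20 215 5 196 300 3
python3 - <<'E'
from h import *
a=save('side','d17.png');b=save('scene','s17.png')
for n in('scene','side'): print({t:[(np.round(b['xy']).tolist(),round(b['conf'],2)) for b in boxes_of(n,t)] for t in('thin_mid','medium_mid','thick_mid','slot_medium_home')})
E
```

```text
26.45 [509.1 158.3 225.7] [3.141e+00 1.000e-03 8.540e-01] 30.0 [ 0.8  0.1 -0.7] 0.0
     196 199 202 205 208 211 214 217 220 223 226 229 232 235 238 241 244 247 250 253 256 259 262 265 268 271 274 277 280 283 286 289 292 295 298
20 : 140 140 137 137 134 135 141 138 138 136 140 138 137 135 139 136 135 137 138 135 139 134 135 137 139 137 136 138 135 134 132 135 140 134 142
25 : 135 138 144 140 138 135 139 131 139 137 138 137 135 136 138 139 139 135 137 142 139 136 136 135 137 134 133 134 131 136 134 136 138 140 141
30 : 137 139 145 142 142 137 136 142 141 141 138 135 136 142 138 140 140 137 138 141 140 140 145 144 137 141 143 141 135 140 138 140 133 135 137
35 : 206 207 208 208 209 209 210 210 210 210 211 211 212 211 211 212 212 212 212 212 212 213 213 213 213 213 213 214 214 214 214 213 213 213 214
40 : 213 212 213 213 216 215 215 216 216 216 215 216 216 216 215 215 215 216 215 215 215 215 216 216 216 216 216 216 216 216 216 216 215 215 215
45 : 172 132 132 172 172 182 133 176 124 137 189 187 179 139 126 182 191 192 141 184 142 194 146 185 195 144 188 197 197 146 189 188 215 198 197
5
[... 4530 characters left out ...]
86  88  91  91  91  92  91  94  91  89  90 131 139 138 137 137 137 143 138 139 143 138 140 138 138 139 141 141 139 144 144 142 144
210 :  91  92  88  89  89  87  89  89  89  91  90 121 136 141 142 137 138 141 139 140 135 139 141 139 139 141 140 141 136 139 141 141 144 141 139
{'thin_mid': [([366.0, 171.0], 0.75), ([291.0, 147.0], 0.73)], 'medium_mid': [([287.0, 158.0], 0.82)], 'thick_mid': [([182.0, 180.0], 0.68), ([197.0, 196.0], 0.65)], 'slot_medium_home': [([300.0, 169.0], 0.74)]}
{'thin_mid': [([185.0, 331.0], 0.96), ([256.0, 250.0], 0.67)], 'medium_mid': [([245.0, 231.0], 0.85)], 'thick_mid': [([282.0, 164.0], 0.65), ([310.0, 173.0], 0.62)], 'slot_medium_home': [([231.0, 254.0], 0.84)]}
```

Run:
```python
from h import *
im=cv2.imread('pics/w5.png'); h=cv2.cvtColor(im,cv2.COLOR_BGR2HSV)
m=((h[...,0]>45)&(h[...,0]<80)&(h[...,1]>120)); m[:, 250:]=0
ys,xs=np.nonzero(m); print(xs.min(),xs.max(),ys.min(),ys.max())
for r in range(208,246,4):
    q=np.nonzero(m[r])[0]; print(r,q.min() if len(q) else None,q.max() if len(q) else None)
for px in((131,209),(88,240)): print([onplane('w5.npz',px,z).round().tolist() for z in(0,60,92,100)])
for n,f in(('scene','s17.png'),('side','d17.png')):
    im=cv2.imread('pics/'+f); h=cv2.cvtColor(im,cv2.COLOR_BGR2HSV); m=((h[...,0]>45)&(h[...,0]<80)&(h[...,1]>120)).astype(np.uint8)
    k,l,st,c=cv2.connectedComponentsWithStats(m)
    for i in range(1,k):
        if st[i,4]>60: print(n,st[i],cv2.minAreaRect(np.argwhere(l==i)[:,::-1].astype(np.float32)))
```

```text
85 130 215 281
208 None None
212 None None
216 129 130
220 None None
224 None None
228 129 130
232 129 130
236 129 130
240 85 130
244 86 98
[[412.0, -134.0], [434.0, -160.0], [445.0, -175.0], [448.0, -178.0]]
[[361.0, -61.0], [390.0, -98.0], [406.0, -118.0], [410.0, -123.0]]
scene [176 163  12  33 212] ((181.64865112304688, 178.8918914794922), (33.208595275878906, 7.233555316925049), 80.53767395019531)
scene [356 164  22  18 303] ((366.5, 172.5), (17.0, 21.0), 90.0)
side [164 312  42  42 880] ((184.73989868164062, 332.0427551269531), (36.455291748046875, 24.22229766845703), 46.97493362426758)
```

play_rows --rows '[[[-0.0044, -0.1175, 0], 0.0569], [[-0.0044, -0.1175, 0], 0.0569], [[-0.0044, -0.1175, 0], 0.0569], [[-0.0044, -0.1175, 0], 0.0569], [[-0.0044, -0.1175, 0], 0.0569]]' --grip -0.1

```text
time: 27.58
tool_pos: [504.6, 39.8, 226.2]
tool_rot: [3.141, -0.0, 1.753]
wrist_force: [-0.6, 0.6, 0.8]
gripper_width: 46.7
grasp_force: 0.0
```

play_rows --rows '[[[-0.0044, -0.1175, 0], 0.0569], [[-0.0044, -0.1175, 0], 0.0569], [[-0.0044, -0.1175, 0], 0.0569], [[-0.0044, -0.1175, 0], 0.0569], [[-0.0044, -0.1175, 0], 0.0569]]'

```text
time: 28.2
tool_pos: [500.1, -77.8, 226.2]
tool_rot: [3.141, 0.0, 2.647]
wrist_force: [-0.3, 0.1, 0.2]
gripper_width: 46.6
grasp_force: 0.0
```

play_rows --rows '[[[-0.0044, -0.1175, 0], 0.0569], [[-0.0044, -0.1175, -0.1], 0.056], [[0, 0, -0.2], 0], [[0, 0, 0], 0], [[0, 0, 0], 0]]'

```text
time: 28.82
tool_pos: [499.0, -123.9, 167.2]
tool_rot: [3.142, 0.001, 2.995]
wrist_force: [0.5, -0.7, 0.1]
gripper_width: 46.9
grasp_force: 0.0
```

```bash
python3 look.py w18 90 250 5 206 300 3
```

```text
28.875 [ 499.4 -123.9  167.5] [3.141e+00 2.000e-03 2.996e+00] 46.8 [-0.2  0.5  0. ] 0.0
     206 209 212 215 218 221 224 227 230 233 236 239 242 245 248 251 254 257 260 263 266 269 272 275 278 281 284 287 290 293 296 299
90 : 141 139  94  93  93  73  65  63  62  59  57  54  50  90  90  90  87  86  90  87  90  88  88  91  88  92  91  89  93  90  93  89
95 : 147 145  92  93  94  90  89  90  74  72  72  78  76  91  87  91  89  89  88  93  92  87  90  91  87  89  90  90  88  91  92  91
100 : 140 117  95  93  90  92  89  93  94  95  93  93  91  89  86  88  90  92  93  93  90  87  88  87  88  92  90  90  89  94  91  91
105 : 139 110  94  92  91  94  95  90  88  93  95  91  92  91  89  89  86  88  90  90  92  93  89  88  89  92  92  90  91  91  90  89
110 : 144 105  91  94  92  93  88  91  92  88  90  89  90  90  92  93  92  89  89  87  91  88  91  88  92  91  87  88  93  90  93  95
115 : 140  96  92  93  92  94  90  93  92  91  91  90  89  92  91  90  89  91  90  91  93  90  91  91  92  92  89  91  92  91  91  90
120 : 145  92  93  93  94  93  95  91  90  91  89  92  91  90  90  90  92  90
[... 2706 characters left out ...]
40 140 143 142 144 144 140 140
225 : 141 138 133 139 140 135 142 144 138 143 139 140 139 143 142 139 141 143 139 141 141 140 144 141 137 142 139 140 140 142 142 142
230 : 129 140 136 135 136 141 144 139 146 145 147 139 143 141 145 145 141 140 144 141 142 138 141 144 139 137 147 141 143 139  97  91
235 :  58 142 139 138 142 142 149 143 139 138 138 136 140 140 139 140 143 136 139 148 147 140 139 138 144 143 139 142 141 143  47  45
240 :  43 139 137 139 136 143 142 143 138 144 143 139 139 141 138 142 141 141 145 145 139 139 139 143 142 144 139 142 138 136  43  43
245 :  41 138 132 143 141 139 139 143 135 137 137 136 140 146 137 139 145 140 145 140 144 139 140 138 141 141 139 138 141 137  43  42
```

play_rows --rows '[[[-0.003, 0, -0.2], 0], [[0, 0, -0.2], 0], [[0, 0, -0.15], 0], [[0, 0, -0.1], 0], [[0, 0, 0], 0]]'

```text
time: 29.5
tool_pos: [498.0, -123.6, 36.2]
tool_rot: [3.141, -0.001, 2.996]
wrist_force: [0.4, -0.2, 0.3]
gripper_width: 47.1
grasp_force: 0.0
```

play_rows --rows '[[[0, 0, 0], 0], [[0, 0, 0], 0], [[0, 0, 0], 0], [[0, 0, 0], 0], [[0, 0, 0], 0]]' --grip 1 --newtons 25

```text
time: 30.12
tool_pos: [499.0, -124.1, 37.5]
tool_rot: [3.141, 0.003, 2.995]
wrist_force: [-0.4, 0.7, 7.2]
gripper_width: 15.6
grasp_force: 30.8
```

play_rows --rows '[[[0, 0, 0.04], 0], [[0, 0, 0.04], 0], [[0, 0, 0.015], 0], [[0, 0, 0], 0], [[0, 0, 0], 0]]'

```text
time: 30.75
tool_pos: [497.7, -123.9, 55.0]
tool_rot: [3.142, -0.0, 2.996]
wrist_force: [1.6, -0.1, -0.7]
gripper_width: 15.7
grasp_force: 29.6
```

```bash
python3 look.py w19 130 270 5 218 290 3
```

```text
30.8 [ 497.7 -123.9   54.9] [-3.142 -0.     2.996] 15.6 [ 0.7 -0.1 -1.5] 29.6
     218 221 224 227 230 233 236 239 242 245 248 251 254 257 260 263 266 269 272 275 278 281 284 287
130 :  93  93  95  92  91  92  94  94  93  94  94  94  91  93  93  91  93  93  89  93  92  91  94  92
135 :  95  94  95  94  92  93  93  94  93  95  96  92  93  93  90  92  95  94  92  91  94  93  92  93
140 :  95  94  95  94  95  93  94  94  92  93  93  92  92  89  93  94  93  94  93  89  91  92  92  94
145 :  97  96  94  92  91  90  94  94  91  90  88  92  95  93  93  90  89  89  89  91  92  89  89  89
150 :  94  73  66  66  69  69  69  69  69  70  71  71  71  71  71  72  71  72  72  73  72  73  91  92
155 :  93  80  80  81  77  58  59  62  64  62  63  61  62  62  62  62  58  58  67  79  79  80  92  94
160 :  94  80  80  80  76  76  76  70  73  73  74  73  74  73  73  73  77  77  78  79  79  79  95  91
165 :  97  80  80  80  80  80  79  79  80  80  79  80  79  79  80  79  79  79  80  79  80  81  94  92
170 :  98  78  80  81  80  80  80  69 103 104 104 104 104 104 104  82  76  79  79  80  80  81  94  93
175
[... 1234 characters left out ...]
  87  86  87 143 146 147 147 146 147 146 146 146 146 146 146 135  86  86  86 116 147 148
240 :  45  82  87  86  86 141 146 147 146 146 146 147 146 147 146 146 147 134  87  86  86  64  44  45
245 :  44  86  86  86  61 140 146 146 146 147 146 146 146 146 146 147 147 131  82  86  86  86  43  44
250 :  68  86  85  85  48 137 147 147 146 146 146 146 146 146 146 146 146 128  60  85  86  86  52  46
255 :  83  85  85  86  41 136 146 146 146 146 146 146 146 147 146 146 146 123  40  86  86  85  79  41
260 :  88  90  89  91  40 128 146 146 146 146 146 145 146 146 147 146 146  89  42  90  90  90  90  42
265 :  40  40  51 115  44 126 146 146 145 145 146 146 146 146 146 146 146  79  44 114  43  41  41  40
```

play_rows --rows '[[[0.0425, -0.0062, 0], 0], [[0.0425, -0.0062, 0], 0], [[0, 0, 0], 0], [[0, 0, 0], 0], [[0, 0, 0], 0]]' --newtons 20

```text
time: 31.42
tool_pos: [515.2, -126.5, 55.2]
tool_rot: [-3.142, 0.001, 2.995]
wrist_force: [-1.8, 0.2, -0.7]
gripper_width: 15.8
grasp_force: 30.0
```

```bash
python3 look.py w20 130 270 5 218 290 3
```

```text
31.475 [ 515.1 -126.5   55.2] [-3.142e+00  1.000e-03  2.995e+00] 15.8 [-1.  -0.4 -0.7] 30.0
     218 221 224 227 230 233 236 239 242 245 248 251 254 257 260 263 266 269 272 275 278 281 284 287
130 :  93  82  81  81  81  81  80  81  80  80  80  79  80  78  80  79  75  76  75  79  79  80  89  91
135 :  91  80  80  80  80  79  80  75  75  76  76  77  77  77  76  76  77  80  79  78  79  80  91  93
140 :  94  80  80  80  81  80  80  80  80  80  80  79  80  80  80  79  79  79  80  79  79  80  91  90
145 :  96  80  80  81  79  80  79  76  84  85  85  85  85  85  85  79  69  79  79  79  79  80  91  92
150 :  95  80  81  80  80  80  79  85 113 113 112 112 113 112 112  84  69  79  79  79  80  79  89  93
155 :  96  80  81  80  80  79  79 101 113 113 112 112 113 113 113  87  69  79  79  79  80  80  92  94
160 :  92  80  81  81  80  79  79 108 113 113 112 113 113 113 113 108  74  79  79  79  79  80  91  93
165 :  94  79  81  81  80  79  80 112 113 113 113 114 114 114 113 108  75  80  79  79  79  80  87  91
170 :  96  82  81  80  81  80  80 113 113 113 114 114 114 114 114 111  75  80  80  80  80  
[... 1248 characters left out ...]
  87  87  86 135 141 141 141 140 140 140 140 139 139 139 139 134  86  86  86 138 141 140
240 :  44  81  86  86  86 142 142 142 142 143 142 142 143 142 142 142 142 136  86  86  85  64  43  44
245 :  44  85  86  85  61 141 142 142 142 142 142 142 142 142 142 142 142 134  82  85  85  85  42  43
250 :  67  85  85  85  47 139 142 142 142 142 142 142 142 142 142 141 142 132  61  86  85  84  51  47
255 :  83  85  84  84  40 136 141 142 142 141 142 141 142 142 141 141 141 135  39  84  85  84  79  41
260 :  87  90  90  90  40 132 142 142 141 141 142 142 141 141 141 141 141 115  41  90  89  89  89  40
265 :  39  39  51 114  43 129 142 141 141 141 140 141 141 141 140 141 141 106  43 115  42  40  40  40
```

play_rows --rows '[[[0.043, -0.0063, 0], 0], [[0.043, -0.0063, 0], 0], [[0.043, -0.0063, 0], 0], [[0, 0, 0], 0], [[0, 0, 0], 0]]'

```text
time: 32.1
tool_pos: [541.5, -130.4, 55.2]
tool_rot: [-3.141, 0.002, 2.996]
wrist_force: [-0.8, -0.8, -1.0]
gripper_width: 15.7
grasp_force: 30.3
```

```bash
python3 look.py w21 90 270 5 218 290 3
```

```text
32.15 [ 541.4 -130.4   55.3] [-3.141e+00  2.000e-03  2.996e+00] 15.5 [ 0.  -0.2 -1.2] 30.3
     218 221 224 227 230 233 236 239 242 245 248 251 254 257 260 263 266 269 272 275 278 281 284 287
90 :  94  84  85  84  82  83  80  81  81  81  80  82  85  84  83  79  79  79  80  81  81  81  84  88
95 :  78  82  81  82  82  82  81  81  82  81  81  81  81  81  81  81  81  82  81  80  80  81  78  89
100 :  80  82  81  82  82  81  81  82  81  81  81  81  80  80  81  80  81  81  80  80  81  80  75  93
105 :  75  82  82  82  81  82  81  79  81  80  81  80  81  80  81  81  57  80  80  81  80  80  73  91
110 :  83  82  82  82  82  82  81  79  81  81  81  81  81  81  81  81  57  81  81  80  80  81  76  91
115 :  94  82  82  82  81  81  81 122 127 127 127 127 127 127 127 120  56  80  81  80  80  80  73  92
120 :  94  82  81  81  81  81  81 124 127 127 126 127 127 127 127 119  56  80  81  81  80  80  77  92
125 :  95  82  81  81  81  81  81 126 127 127 127 127 127 127 128 122  58  80  81  81  81  81  75  93
130 :  92  82  82  80  80  81  80 127 128 127 127 127 127 127 128 124  64  80  80  80  81  81 
[... 2061 characters left out ...]
  85  85 101 128 129 129 130 130 130 130 130 130 129 130 130 126  91  85  86 138 139 139
240 :  44  80  85  85 111 129 129 130 129 129 130 130 130 129 130 130 130 126  93  85  86  64  43  43
245 :  44  85  85  85 120 140 141 141 142 142 143 143 143 144 144 144 144 140 101  85  85  85  43  43
250 :  67  85  85  84 111 132 132 132 133 133 132 132 132 132 132 131 132 130  85  85  84  85  51  46
255 :  82  84  84  84  81 122 125 125 125 124 124 124 123 124 124 124 124 122  61  84  85  83  79  41
260 :  87  89  89  89  57 130 130 130 130 131 130 130 129 130 130 129 129 129  45  89  89  89  89  40
265 :  39  39  50 113  42 129 129 130 129 130 130 130 130 130 130 129 130 126  42 114  42  39  39  38
```

play_rows --rows '[[[0, 0, 0.1], 0], [[0, 0, 0.2], 0], [[0, 0, 0.25], 0], [[0.0087, 0.1044, 0.125], -0.0569], [[0.0087, 0.1044, 0], -0.0569]]' --newtons 45

```text
time: 32.78
tool_pos: [546.2, -88.6, 192.9]
tool_rot: [3.138, 0.005, 2.631]
wrist_force: [-0.3, 0.3, -2.0]
gripper_width: 15.4
grasp_force: 47.7
```

play_rows --rows '[[[0.0087, 0.1044, 0], -0.0569], [[0.0087, 0.1044, 0], -0.0569], [[0.0087, 0.1044, 0], -0.0569], [[0.0087, 0.1044, 0], -0.0569], [[0.0087, 0.1044, 0], -0.0569]]'

```text
time: 33.4
tool_pos: [553.4, 16.7, 190.5]
tool_rot: [3.14, -0.0, 1.738]
wrist_force: [0.4, 0.3, -0.6]
gripper_width: 15.2
grasp_force: 47.7
```

play_rows --rows '[[[0.0087, 0.1044, 0], -0.0569], [[0.0087, 0.1044, 0], -0.0569], [[0.0087, 0.1044, 0], -0.0569], [[0.0087, 0.1044, 0], -0.0569], [[0.0087, 0.1044, 0], -0.0567]]'

```text
time: 34.02
tool_pos: [562.0, 121.3, 190.4]
tool_rot: [3.141, -0.001, 0.846]
wrist_force: [0.0, 0.1, -0.8]
gripper_width: 15.6
grasp_force: 47.7
```

play_rows --rows '[[[0, 0, -0.12], 0], [[0, 0, -0.12], 0], [[0, 0, 0], 0], [[0, 0, 0], 0], [[0, 0, 0], 0]]'

```text
time: 34.65
tool_pos: [562.3, 120.3, 143.2]
tool_rot: [3.141, -0.002, 0.851]
wrist_force: [-0.0, 0.4, -1.0]
gripper_width: 15.3
grasp_force: 47.7
```

```bash
python3 look.py w22 75 262 5 206 296 3
```

```text
34.7 [562.2 120.4 143.1] [ 3.141e+00 -2.000e-03  8.510e-01] 15.4 [-0.2  0.5 -0.9] 47.7
     206 209 212 215 218 221 224 227 230 233 236 239 242 245 248 251 254 257 260 263 266 269 272 275 278 281 284 287 290 293
75 : 135 224 224 224 224 225 225 226 117 104 103 104 103 103 103 103 103 103 104 103 103 103 217 225 225 224 224 224 224 224
80 : 103 223 224 224 224 224 224 225 109 104 103 103 103 103 104 104 103 103 103 103 104 103 166 224 225 225 225 224 224 226
85 :  83 222 222 222 223 223 223 223 115 109 103 111 114 113 113 113 113 113 113  98 103 112 137 224 224 225 225 225 225 225
90 :  85 222 221 222 222 222 222 144 115 107 122 132 133 133 132 132 132 133 132 133 101 111 160 223 223 223 224 224 224 221
95 :  92 224 224 224 224 224 224 159  96 107  79  78  88  88  89  89  85  84  84  75  83 111 187 223 223 224 223 223 223 214
100 : 105 224 224 224 225 225 225 154 122 106  88  82 103 105 105  88  84  84  85  82  82 111 217 226 226 226 226 227 226 214
105 : 122 222 223 223 223 224 224 186 131 107  88  82 110 113 113 113 113  85  82  81  83 111 217 225 225 225 225 225 225 206
110 : 135 2
[... 3194 characters left out ...]
32 132 132 132 132 132 132 132 132 128  90  88  89 143 150 141 142 146
240 :  92  77  40  39  41  81  85  85 114 130 131 131 131 132 132 131 131 132 132 132 132 129  93  88  87  60  47  46  47 142
245 : 140  39  39  39  39  85  86  85 124 142 142 143 143 143 145 144 144 146 145 146 145 141  98  87  87  88  46  46  45  45
250 :  64  43  42  42  58  85  84  85 117 133 134 134 134 134 134 134 135 135 135 136 134 132  92  87  86  86  51  48  47  48
255 :  36  37  38  37  81  84  85  84 110 130 131 129 130 129 130 129 129 129 128 128 128 125  55  86  86  86  67  43  43  43
260 :  35  36  37  35  87  90  89  89  60 131 131 132 132 131 132 132 133 132 132 132 132 129  43  91  90  90  79  41  41  41
```

play_rows --rows '[[[-0.0025, 0.001, -0.1325], 0], [[0, 0, 0], 0], [[0.0164, 0.0188, -0.0433], 0], [[0, 0, 0], 0], [[0, 0, 0], 0]]'

```text
time: 35.33
tool_pos: [564.6, 124.3, 107.4]
tool_rot: [3.141, -0.0, 0.851]
wrist_force: [-0.0, 0.4, -1.1]
gripper_width: 15.4
grasp_force: 47.7
```

play_rows --rows '[[[0.0082, 0.0094, -0.0216], 0], [[0.0082, 0.0094, -0.0216], 0], [[0.0041, 0.0047, -0.0108], 0], [[0, 0, 0], 0], [[0, 0, 0], 0]]'

```text
time: 35.95
tool_pos: [568.5, 128.9, 96.2]
tool_rot: [3.141, 0.0, 0.851]
wrist_force: [1.4, -0.7, -1.1]
gripper_width: 15.1
grasp_force: 47.7
```

```bash
python3 look.py w23 100 140 2 218 290 3
```

```text
36.0 [568.4 128.8  96.2] [3.141 0.    0.851] 15.3 [ 1.1 -0.2 -0.7] 47.7
     218 221 224 227 230 233 236 239 242 245 248 251 254 257 260 263 266 269 272 275 278 281 284 287
100 : 223 222 157 114 105 104  88 114 113 113 113 113 113 113 113 113 113  82 104 105 114 223 224 224
102 : 221 221 181 111 103  92  88 113 112 113 113 113 113 114 113 113 113  83  87 104 111 224 224 224
104 : 226 225 154 111 107  95 103 102 103 103 104 103 103 113 115 115 116 116  89 111 112 224 225 224
106 : 224 224 146 109 108  88 141 141 141 142 141 142 142 143 142 143 143 143  96 111 113 223 223 223
108 : 224 225 160 113 107  81 140 141 140 141 140 141 141 142 141 142 142 142  93 111 113 226 225 226
110 : 225 225 154  98 107  77  95  90  99  99  99  99  99  99 100 100  91  94  85 111 113 223 223 223
112 : 227 227 149 116 107  86  88 136 161 161 160 162 161 162 162 119  71  82  84 111 138 226 226 226
114 : 224 223 152 103 107  89  87 162 177 177 177 178 178 178 178 167  71  82  82 112 137 225 225 225
116 : 225 225 226 116 107  90  87 164 177 177 178 178 178 178 179 168  71  82  83 111 161 224 224 224
118 : 225
[... 412 characters left out ...]
 222 135 106  95  84 173 178 177 178 178 178 179 179 170  76  83  88 112 214 223 223 223
128 : 222 221 221 143 107  97  76 175 177 178 178 178 178 179 179 171  79  83  94 111 213 221 222 222
130 : 222 221 221 151 106  99  78 176 178 178 178 179 178 179 179 173  74  82  99 112 217 223 223 223
132 : 221 221 221 137 106  99  78 176 178 178 178 178 178 178 179 174  74  82 101 111 219 223 223 224
134 : 222 222 222 144 104 102  80 176 177 178 179 179 178 178 179 174  83  84 101 111 218 222 222 222
136 : 225 225 225 140 105  84  86 176 178 178 178 179 179 179 179 175  79  81 107 112 225 226 226 226
138 : 222 222 222 206 107 107  96 176 178 179 178 179 179 179 179 176  88  83 107 111 222 223 223 223
```

play_rows --rows '[[[0.0102, 0.0079, -0.0216], 0], [[0.0082, 0.0094, -0.0216], 0], [[0.0082, 0.0094, -0.0216], 0], [[0, 0, 0], 0], [[0, 0, 0], 0]]'

```text
time: 36.62
tool_pos: [573.7, 134.3, 83.1]
tool_rot: [3.141, 0.0, 0.851]
wrist_force: [1.5, -0.9, -2.0]
gripper_width: 15.5
grasp_force: 47.6
```

play_rows --rows '[[[0.0082, 0.0094, -0.0216], 0], [[0.0082, 0.0094, -0.0216], 0], [[0, 0, 0], 0], [[0, 0, 0], 0], [[0, 0, 0], 0]]'

```text
time: 37.25
tool_pos: [577.0, 138.0, 74.6]
tool_rot: [3.141, -0.0, 0.851]
wrist_force: [2.2, -0.8, -2.9]
gripper_width: 15.5
grasp_force: 47.6
```

play_rows --rows '[[[0.0082, 0.0094, -0.0216], 0], [[0.0033, 0.0038, -0.0087], 0], [[0, 0, 0], 0], [[0, 0, 0], 0], [[0, 0, 0], 0]]'

```text
time: 37.88
tool_pos: [579.3, 140.7, 68.5]
tool_rot: [3.141, -0.0, 0.851]
wrist_force: [2.7, -1.6, -2.6]
gripper_width: 15.6
grasp_force: 47.5
```

play_rows --rows '[[[0.0041, 0.0047, -0.0108], 0], [[0, 0, 0], 0], [[0.0041, 0.0047, -0.0108], 0], [[0, 0, 0], 0], [[0, 0, 0], 0]]'

```text
time: 38.5
tool_pos: [581.0, 142.6, 64.0]
tool_rot: [3.141, 0.0, 0.851]
wrist_force: [2.7, -2.0, -2.9]
gripper_width: 15.9
grasp_force: 47.4
```

play_rows --rows '[[[0.0033, 0.0038, -0.0087], 0], [[0, 0, 0], 0], [[0, 0, 0], 0], [[0, 0, 0], 0], [[0, 0, 0], 0]]'

```text
time: 39.12
tool_pos: [581.2, 142.7, 62.9]
tool_rot: [-3.141, 0.0, 0.85]
wrist_force: [-2.0, -5.3, 7.3]
gripper_width: 15.8
grasp_force: 48.9
```

Contact; press to about 25–30 N.

play_rows --rows '[[[0.0033, 0.0038, -0.0087], 0], [[0, 0, 0], 0], [[0.0025, 0.0028, -0.0065], 0], [[0, 0, 0], 0], [[0, 0, 0], 0]]'

```text
time: 39.75
tool_pos: [580.4, 141.4, 60.5]
tool_rot: [-3.14, 0.004, 0.848]
wrist_force: [-12.2, -11.8, 22.3]
gripper_width: 15.8
grasp_force: 51.8
```

```bash
python3 look.py w24 230 262 3 206 296 3
```

```text
39.8 [580.4 141.4  60.5] [-3.14   0.004  0.848] 15.6 [-12.3 -13.2  22.2] 51.8
     206 209 212 215 218 221 224 227 230 233 236 239 242 245 248 251 254 257 260 263 266 269 272 275 278 281 284 287 290 293
230 : 123 123 123 123 123 124  85  85  95 129 131 131 131 131 131 131 132 131 131 132 132 124  87  88  96 204 205 205 205 206
233 : 127 126 127 126 126 126  85  85 106 129 131 130 131 131 131 131 131 131 131 131 132 125  88  88  88 197 196 197 197 198
236 : 123 123 122 107 108  99  85  85 108 130 130 131 131 131 131 131 130 132 131 131 131 126  88  86  87 168 169 169 195 196
239 : 126 125  42  41  40  75  84  84 113 130 131 131 130 130 131 131 131 131 131 131 131 126  89  87  87  55  47  49  74 198
242 : 122  43  39  41  40  81  84  84 114 130 130 130 130 130 131 130 131 131 131 131 131 127  92  86  86  68  46  47  47  73
245 : 122  39  39  40  41  84  84  84 116 129 130 130 131 130 130 130 131 131 131 131 131 127  92  87  86  86  46  47  46  46
248 :  84  38  38  39  40  84  83  84 116 129 129 129 130 130 130 130 130 130 130 131 131 128  94  86  85  86  45  45  46  45
251 :  51  40  41  42  64  83  83  84 129 143 143 145 145 146 145 147 147 147 148 149 150 146  96  85  86  85  51  46  47  47
254 :  36  37  37  37  78  83  83  83 114 131 132 132 133 133 132 133 132 133 132 133 133 129  75  85  85  85  65  45  44  44
257 :  36  35  37  38  82  82  82  82 109 128 128 129 128 128 128 128 128 128 128 127 127 125  55  85  84  85  81  43  43  43
260 :  35  36  36  35  85  87  88  88 114 125 124 123 123 123 122 122 121 122 120 120 119 138  51  90  89  89  79  42  42  42
```

play_rows --rows '[[[-0.0045, -0.005, 0.0115], 0], [[0, 0, 0], 0], [[0, 0, 0], 0], [[0, 0, 0], 0], [[0, 0, 0], 0]]' --grip 0.2

```text
time: 40.42
tool_pos: [581.8, 143.9, 61.6]
tool_rot: [-3.142, 0.0, 0.851]
wrist_force: [0.1, -0.8, 0.2]
gripper_width: 34.2
grasp_force: 0.0
```

play_rows --rows '[[[0, 0, 0.05], 0], [[0, 0, 0.15], 0], [[0, 0, 0.2], 0], [[0, 0, 0.2], 0], [[-0.1, -0.05, 0.2], 0]]'

```text
time: 41.05
tool_pos: [562.5, 134.0, 223.6]
tool_rot: [3.14, -0.001, 0.852]
wrist_force: [-0.1, 0.6, 0.4]
gripper_width: 34.5
grasp_force: 0.0
```

play_rows --rows '[[[-0.12, 0.02, 0], 0], [[-0.12, 0.04, 0], 0], [[0, 0, 0], 0], [[0, 0, 0], 0], [[0, 0, 0], 0]]'

```text
time: 41.68
tool_pos: [514.6, 145.2, 221.9]
tool_rot: [3.141, -0.0, 0.85]
wrist_force: [-0.1, -0.2, 0.2]
gripper_width: 33.9
grasp_force: 0.0
```

```bash
python3 look.py w25 70 190 4 176 340 4
python3 - <<'E'
from h import *
save('side','d25.png');save('scene','s25.png')
for n in('scene','side'): print({t:[(np.round(b['xy']).tolist(),round(b['conf'],2)) for b in boxes_of(n,t)] for t in('thin_mid','medium_mid','thick_mid','reagent','timer')})
# model: home top-back corner rows/cols
d=np.load('w25.npz');K,T=d['K'],np.linalg.inv(d['T']); yaw=.853
Y=np.array([np.sin(yaw),-np.cos(yaw),0]);X0=np.array([np.cos(yaw),np.sin(yaw),0]);X=X0*.866+np.array([0,0,.5]);Z=-X0*.5+np.array([0,0,.866])
for k in(-1,0,1):
    C=np.array([547.4,196.7,80])+62*k*Y
    for zz in (50,60):
        q=[K@(T[:3,:3]@(C+zz*Z+a*30*X)+T[:3,3]) for a in(1,-1)]; print(k,zz,[(v[:2]/v[2]).round(1).tolist() for v in q])
E
```

```text
41.725 [514.5 145.2 221.8] [3.141 0.    0.85 ] 34.1 [0.3 0.  0.7] 0.0
     176 180 184 188 192 196 200 204 208 212 216 220 224 228 232 236 240 244 248 252 256 260 264 268 272 276 280 284 288 292 296 300 304 308 312 316 320 324 328 332 336
70 :  95  96  96  96  82  69 135 142 197 209 209 210 211 108  99  98  99  98  99  99 133 216 217 217 217 131  88  68  98  97  97  97  97  97  97  97 215 215 143 135 134
74 :  95  95  96  96  69  69 120 142 198 212 212 212 213  99  97  98  98  98  99  98 131 218 218 218 218 132  89  68  95  98  97  97  97  97  97  96 209 217 135 135 136
78 : 104 104  95 104  67  68 104 141 194 209 209 211 211 106  93 108 108 108  90  99 126 215 216 216 216 130  90  68 103  97 106 107 106 106  90  91 204 217 131 137 138
82 : 122 127 110  92  71  67  86 140 194 210 210 211 212 104 130 137 138 138 138 104 130 214 215 213 172 129  89  67  81  89 139 138 137 138 137  86 209 215 139 136 136
86 : 140 162 102 102  74  68  76 140 160 213 213 213 214 104  81 164 172 161  81 103 131 217 217 217 199 131  89  67  84  86 171 171 171 162  76  93 215 215 141 138 134
90 : 174 176  99
[... 4282 characters left out ...]
: [([290.0, 157.0], 0.6), ([204.0, 264.0], 0.57)], 'thick_mid': [([287.0, 170.0], 0.82), ([183.0, 181.0], 0.67)], 'reagent': [([269.0, 236.0], 0.74)], 'timer': [([202.0, 263.0], 0.87)]}
{'thin_mid': [([184.0, 328.0], 0.98), ([259.0, 249.0], 0.76)], 'medium_mid': [([244.0, 232.0], 0.66)], 'thick_mid': [([235.0, 220.0], 0.75), ([312.0, 174.0], 0.56)], 'reagent': [([205.0, 183.0], 0.7), ([233.0, 254.0], 0.54)], 'timer': [([231.0, 219.0], 0.74), ([231.0, 152.0], 0.65)]}
-1 50 [[170.8, 118.7], [182.7, 169.1]]
-1 60 [[168.6, 125.2], [181.1, 175.8]]
0 50 [[240.9, 118.5], [242.5, 168.9]]
0 60 [[240.6, 124.9], [242.3, 175.6]]
1 50 [[310.9, 118.2], [302.3, 168.7]]
1 60 [[312.6, 124.6], [303.6, 175.4]]
```

Run:
```python
from h import *
dump(cv2.cvtColor(cv2.imread('pics/w25.png'),cv2.COLOR_BGR2RGB),80,184,4,156,196,2)
s=observe(); print(s['time'],s['gripper_width'])
```

```text
156 158 160 162 164 166 168 170 172 174 176 178 180 182 184 186 188 190 192 194
80 : 144 147 194 209 209 144  93  82  80  97  98  98  99  98  81  99  89 100  68  68
84 : 143 144 169 204 203 197  99  87 105 105 111 128 128 128 109  98 101 101  69  67
88 : 144 144 154 200 198 200 121  89  80  80 166 174 174 158  99  86 102 104  80  67
92 : 134 138 125 202 203 203 192  99  81 147 174 175 170 111 106  81 100  90 100  66
96 : 140 139 141 196 204 205 205 115  93 173 174 175 141  96  93 100  98 102 104  70
100 : 143 146 143 198 204 204 204 161 168 174 174 166 104  83  82 107  84 102 103  79
104 : 143 140 139 181 206 206 207 173 174 174 174 124  93  82  81 101  86 100  95 102
108 : 141 139 141 174 201 201 192 173 174 175 158 100  82  81  82  84 107  93 101 103
112 : 145 145 142 145 204 204 173 174 174 169 112 115  88  82  81  81 106  78 101  79
116 : 145 143 140 117 199 172 175 174 176 143  99 100  96  82  82  81  94  94  99  89
120 : 145 142 139 139 192 173 174 175 166 106 104  97  98  85  82  81 109 111  88 101
124 : 144 147 143 143 194 207 209 210 133 110  98  97  97  94  81  89 111 122  
[... 535 characters left out ...]
4 143 146 146 175 198 195 187 187 188 177  92  97  93  92 106 125 125 125
156 : 146 147 139 144 144 144 204 205 191 187 156 124  94  89  89  91 123 127 127 126
160 : 142 144 144 145 142 118 196 199 199 129 124 124 119  88  88  94 125 125 126 125
164 : 142 147 146 144 142 140 196 137 107 110 123 123 122  94  93 116 124 124 124 124
168 : 136 139 140 143 143 117 120 119 118 121 127 127 127 122  89 126 127 127 127 127
172 : 141 142 144 119  93  92  97  95  93  94  93 119 120 121  96  91  92  92  91  91
176 : 140 146 113  95  94  92  93  92  94  94  92  92  93  94  93  90  93  91  89  93
180 : 144  99  91  91  93  93  94  90  92  92  92  91  88  92  95  94  92  92  93  92
42.325 34.21264726240797
```

```bash
python3 -c "
from bench import *
print(hand_in())"
```

```text
the job is handed in; nothing more can be done
None
```

I moved the thin cassette to its own slot first, then slid the medium and the thick one into theirs, and handed the job in at about 42 s. My first grip on the medium cassette slipped while I was tilting it, but it stayed leaning in its cradle and I re-gripped it. I pressed each one to the slot floor before letting go; the last check showed all three about where a home cassette should be, the thin one reading a few millimetres high, which I put down to a slight lean.

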